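Lock a test plug into the bench coupler

ROBOT

A 6-joint arm with a two-finger parallel gripper is mounted at the origin on the work surface. World frame = base frame: x ahead of the robot, y to its left, z up, the work surface at z = 0. Lengths are in m, angles in rad, forces in N, time in s.
With the tool pointing down it reaches from about 0.3 to 1 m from the base axis. Payload 5.1 kg.
Tool frame: the origin (TCP) lies on the centre line of the jaws, within the pads' length; the fingertips stand 17 mm ahead of it and the grasp point (between the pads) lies 2 mm behind it; x points along the fingers, y is the direction in which the jaws open and shut, and the axes are right-handed (so a half turn about x gives the same grasp; the last joint's range is limited). The gripper opens to 95 mm and grips with 3 to 60 N. Pads are 20 mm wide; open, the fingers measure 119 mm over their backs; the gripper's body (75 mm by 180 mm) begins 59 mm behind the grasp point.
Start: joints at [-1.186, 0.124, 1.65, -0, 1.367, -0.083], TCP at [0.293, -0.58, 0.232] pointing down, gripper open.
Joint ranges: [-2.61, 2.61], [-1.02, 2.33], [0.03, 2.71], [-1.35, 4.49], [0.32, 2.68], [-2.91, 2.91]. Speed limits (rad/s): [2.57, 2.57, 3.14, 3.14, 3.14, 3.14].

INTERFACE

Orientations are given as a unit quaternion [w, x, y, z].
In Python, from rig import sense, snapshot, close_job, regions_of, mark_of gives the robot as it stands.
- The arm moves only by the tool drive_tool, never from a script. Its argument "plan" is a list of rows, each a list of 7 numbers: the turn, a rotation vector about the tool's x, y, z in units of 8 degrees (1.0 is 8 degrees), then the shift along the tool's x, y, z in units of 1000 mm (1.0 is 1000 mm), then the opening, from -1 (shut) to 1 (fully open). In form: [[wx, wy, wz, x, y, z, jaw], ...]. A call has 1 to 8 rows; each row shifts and turns the commanded pose from where the row before left it, along the tool's axes as they then stand; what a row does not reach is not made up. A row lasts 1/10 s, in which the tool goes at most 50 mm and 8.59 degrees, less where a joint would pass 70% of its speed; a pose out of reach is approached as far as the arm can. A call with a number of a shift or a turn outside -1 to 1 is refused whole. A call with a gripper value outside its range is refused whole. The fingers move at their own pace and stop on an object; "newtons" is the grip in N (left out, the last holds). Time passes only in rows, so rows that do not move let the fingers close. It gives the time, the measured TCP pose, the force and the opening at its end, in the units of the state.
- sense(): the state, without advancing time (a new reading comes with each control period).
- snapshot(name): name is "scene" or "side" or "wrist"; returns a dict with "image" (480x640x3 uint8, red, green, blue), "depth" (480x640 float32, m along the optical axis (not along the pixel's ray), 0 where there is no reading), "fov_y" (degrees; the focal length in pixels is half the picture's height over the tangent of half this angle, whatever the lens; pixels are square), "cx", "cy" (the principal point, pixels), "world_to_cam" (4x4, takes a point from world to camera coordinates). Camera axes: x right, y down, z forward; pixel columns grow to the right and rows downward; lengths in m; the calibration is good to about 2 mm. A picture is of the moment at which its call begins.
- close_job(): hands the job in, once; it reports no verdict.
Trained networks look in the newest picture that a camera, given by its name, has taken for a name from the list of things; names that differ only in an ending like _2 or _b are one class to them, and where a whole thing is asked for, a point or a joint stands for the part that bears it (a point fixed in the world has none). Each returns a list of dicts, best first, with "confidence" (0 to 1); they miss things now and then, are a little off and sometimes report something else, mostly with a low value. They report only what shows in the picture. A call takes as long as a camera call. They do not tell look-alikes from the thing itself.
- regions_of(camera, thing): "pixels" (480x640 bool, what is visible of it).
- mark_of(camera, thing): "position" ([x, y, z] in m, in the coordinates of the camera as it stood for that picture, good to about 4 mm: a listed point, or the origin of a listed thing).
The state is a dict: "clock": time; "joint_pos": joint angles; "joint_vel": joint speeds; "joint_efforts": joint torques, N m; "eef_pos": TCP position; "tcp_rot": TCP orientation; "force": force on the tool from outside, world axes, zero at the start; "moment": the same for the moment, N m; "opening": opening from 0.0 (shut) to 1.0 (fully open).
Only numpy, scipy, OpenCV 4.12 (cv2) and the standard library are available. Lean on these libraries where they do the work, as an engineer would, in place of code of your own. Each camera call takes 0.05 s, during which the arm holds its last target.

TASK

Lock the matching test plug (the one whose slim round nose has a groove) into the bench coupler: pull the coupler's spring sleeve back until the lever's catch holds it, push the plug nose-first fully home, then press the lever's black ball down so that the sleeve springs fully forward. In the stand only the plug's nose can be gripped and the nose must go inside the coupler, so you will have to put the plug down on the bench on the way and take it again by its square tail. Leave the other plugs in their pockets, and leave the amber cap, the rocker switch and the toggle plate where they are.

Things in the scene. Friction and masses are not known exactly. Their poses are not given: they have to be found in the camera images.
- coupler: Bench coupler on a fixed base plate (80 x 12 mm, x -70 to 135 mm). Origin: bench level, straight below the mouth. Own x = the way the plug goes in (level), z up; coupler axis 70 mm above the bench. Before the mouth a saddle (x -60 to -15, 16 mm wide, top 48.5 mm high) carries a seated plug's tail. Pedestal 44 mm wide, 82 mm high at x 80 to 130.
- coupler_mouth (a point): Centre of the coupler's mouth (x = 0), on its axis, 70 mm above the bench; axes as coupler. Steel tube, 44 mm outside, 32 mm bore, 70 mm deep. A plug is home when its shoulder meets the mouth's face. With the sleeve forward two dogs close the bore 21 mm in: no plug can enter, or, in a seated plug's groove, leave.
- sleeve (a joint): Travel of the spring sleeve (m): 0 = fully forward, locking; grows as it is pulled back along the coupler's +x; stop at 0.028. Spring 6 N at 0, 11 N at 0.025; the catch's ramp adds up to 6 N. Beyond 0.0225 the lever's hook drops before the flange by itself; let go, the sleeve stays at about 0.022. If the plug is not home it stops about 12 mm short of 0.
- sleeve_grip (a point): Centre of the sleeve's gripping part, on the coupler axis, 23 mm behind the mouth when home; moves with it. Aluminium, round, 53 mm across, with upright flats 34 x 24 mm at its sides (coupler's +-y). Its flange (64 mm diameter, 8 mm thick) is centred 21 mm behind this point. The lever's hook arm above starts 47 mm behind the mouth, up to 112 mm over the bench.
- lever (a joint): Angle of the catch lever in rad: 0 = at rest (hook down), grows as its ball is pressed down, to the stop at 0.35. The hook lets the sleeve go at about 0.14 (ball about 16 mm down). About 2 to 3 N on the ball; a spring brings it back to 0.
- lever_ball (a point): Centre of the black ball grip, 32 mm in diameter, at the end of the lever (steel rod of 10 mm): 115 mm above the bench and 215 mm behind the mouth along the coupler's x at rest. The pivot lies 100 mm behind the mouth, 95 mm above the bench. Free space below the ball.
- stand: Grey fixed stock stand, 78 x 208 x 72 mm. Origin: bench level, middle of its front; body at x 0 to 78 mm. Three pockets at y = -66, 0, 66 mm, open at front and top; in each a plug lies, axis 50 mm above the bench, tail inside (2 mm free at its sides, walls 2 mm higher than it), nose out in front towards -x. Which plug is where varies. Lift a plug straight up.
- plug_match: Matching plug, 0.33 kg, 120 mm long. Origin: on its axis at the shoulder between nose and tail; own x along the nose. Steel nose 28 mm in diameter, 50 mm long, the last 7 mm chamfered to 19 mm, groove of 14 mm diameter at x 20 to 32 mm. Aluminium tail 40 x 40 mm square, x -70 to 0. Balance point about x = -10. Lying on the bench its axis is 20 mm up.
- plug_thick: Wrong plug: same tail, but the grooved nose is 35 mm thick and 50 mm long. Origin and axes as plug_match. Stays in its pocket.
- plug_plain: Wrong plug: same tail, but the 28 mm nose is only 32 mm long and has no groove. Origin and axes as plug_match. Stays in its pocket.
- cap: Amber glass annunciator cap, loose, 60 mm in diameter, 45 mm high, origin at the centre of its underside. Bystander.
- rocker: Khaki rocker switch box, loose, 60 x 95 x 37 mm (x, y, z), origin at the centre of its underside. Bystander.
- toggle: Chrome toggle plate, loose, 60 x 90 x 12 mm (x, y, z) with a toggle up to 46 mm, origin at the centre of its underside. Bystander.
Not all that is in view belongs to the job. What is shaped like the plug_match but yellow is not meant.

How it is judged:
On the way, in this order (a step that is already met when the one before it is completed fails the run):
1. the sleeve is back and stays there by the catch alone, the fingers off it (value of joint sleeve above 0.0195 m and contact force between the fingers and sleeve below 0.2 N), for 0.2 s.
2. the matching plug is fully home in the coupler while the sleeve is still held back (x of plug_match in the frame of coupler_mouth between -0.005 and 0.004 m and y of plug_match in the frame of coupler_mouth between -0.006 and 0.006 m and z of plug_match in the frame of coupler_mouth between -0.006 and 0.006 m and angle between the x axis of plug_match and the x axis of coupler_mouth, either way round below 0.14 rad and value of joint sleeve above 0.0195 m), for 0.2 s.
3. the lever is pressed to free the sleeve (value of joint lever above 0.11 rad).
At the end, for the whole second after the job is handed in: plug_match at rest in the coupler: shoulder within 5 mm of the mouth, within 6 mm and 0.14 rad of the axis; sleeve within 2.5 mm of fully forward; lever back at rest (under 0.05 rad); the other plugs, cap, rocker and toggle plate upright and within 20 mm of their start (x of plug_match in the frame of coupler_mouth between -0.005 and 0.004 m and y of plug_match in the frame of coupler_mouth between -0.006 and 0.006 m and z of plug_match in the frame of coupler_mouth between -0.006 and 0.006 m and angle between the x axis of plug_match and the x axis of coupler_mouth, either way round below 0.14 rad and value of joint sleeve below 0.0025 m and value of joint lever below 0.05 rad and linear speed of plug_match below 0.02 m/s and distance of each of plug_thick, plug_plain, cap, rocker, toggle from where it was at the start of the episode below 0.02 m and angle between each of plug_thick, plug_plain, cap, rocker, toggle's own z axis and vertical below 0.2 rad); the robot touches nothing.
It fails at once if a wrong plug or a bystander is pushed more than 20 mm or tipped (distance of any of plug_thick, plug_plain, cap, rocker, toggle from where it was at the start of the episode above 0.02 m or angle between any of plug_thick, plug_plain, cap, rocker, toggle's own z axis and vertical above 0.3 rad).
It also fails if it takes over 72 s, if anything falls off the work surface, if the arm or the gripper's body presses on something with over 40 N, if the wrist force passes 120 N, or if a joint passes its speed limit or range.

## Working session

There is one attempt and no reset: what is moved stays moved. The work goes in short steps, Python scripts to look and compute and a tool call to move; the robot and the scene stay as the last step left them, time stands still between calls to the robot, and variables do not carry over. Pictures are saved under pics/ and viewed, and the job is handed in when it is done.

Besides the shell and the picture viewer there is one more tool, called after "Request:" as name(argument=value, ...), one argument or row to a line, values as JSON. drive_tool: Moves the arm, as the interface text tells. Its arguments: {"type":"object","properties":{"plan":{"type":"array"},"newtons":{"type":"number"}},"required":["plan"]}

```bash
ls; mkdir -p pics
cat > h.py <<'E'
import numpy as np, cv2
from rig import sense, snapshot, close_job, regions_of, mark_of
from scipy.spatial.transform import Rotation as R
def snap(cam,name):
    s=snapshot(cam); cv2.imwrite(f'pics/{name}.png',s['image'][:,:,::-1]); return s
def K(s):
    f=240/np.tan(np.radians(s['fov_y'])/2); return f,s['cx'],s['cy']
def c2w(s,p):
    T=np.linalg.inv(s['world_to_cam']); return (T[:3,:3]@np.asarray(p).T).T+T[:3,3]
def pix2w(s,u,v,d=None):
    f,cx,cy=K(s); d=s['depth'][int(v),int(u)] if d is None else d
    return c2w(s,np.array([(u-cx)/f*d,(v-cy)/f*d,d]))
def cloud(s,m):
    f,cx,cy=K(s); v,u=np.nonzero(m&(s['depth']>0)); d=s['depth'][v,u]
    return c2w(s,np.stack([(u-cx)/f*d,(v-cy)/f*d,d],1))
def proj(s,p):
    f,cx,cy=K(s); q=s['world_to_cam'][:3,:3]@np.asarray(p)+s['world_to_cam'][:3,3]
    return f*q[0]/q[2]+cx,f*q[1]/q[2]+cy
E
python3 - <<'E'
from h import *
st=sense()
for k in st: print(k,np.round(st[k],4))
for c in ['scene','side','wrist']:
    s=snap(c,c+'0'); print(c,s['fov_y'],s['cx'],s['cy']); T=np.linalg.inv(s['world_to_cam']); print(np.round(T,3).tolist())
    for t in ['coupler','coupler_mouth','sleeve_grip','lever_ball','stand','plug_match','plug_thick','plug_plain','cap','rocker','toggle']:
        print(t,[(round(m['confidence'],2),np.round(c2w(s,m['position']),3).tolist(),np.round(proj(s,c2w(s,m['position']))).tolist()) for m in mark_of(c,t)][:3])
E
```

```text
pics
clock 0.0
joint_pos [-1.1856  0.1245  1.6517  0.      1.3675 -0.0826]
joint_vel [ 0.0006  0.0002  0.0006 -0.002   0.0006 -0.0022]
joint_efforts [-6.00000e-04 -4.17609e+01 -3.59933e+01  7.74000e-02  4.93000e-02
 -2.00000e-04]
eef_pos [ 0.2928 -0.5796  0.2304]
tcp_rot [-0.1632 -0.6877 -0.1646  0.688 ]
force [ 0.2308  0.0421 -0.4322]
moment [ 0.0048 -0.0218 -0.0389]
opening 0.9995
scene 45.4176484128545 324.10486032441366 239.1759667936637
[[0.282, 0.696, -0.66, 1.343], [0.959, -0.209, 0.19, -0.272], [-0.006, -0.687, -0.727, 0.965], [0.0, 0.0, 0.0, 1.0]]
coupler []
coupler_mouth [(0.74, [0.615, 0.079, 0.068], [389.0, 256.0])]
sleeve_grip [(0.85, [0.609, 0.099, 0.068], [397.0, 252.0])]
lever_ball [(0.96, [0.553, 0.286, 0.115], [470.0, 201.0])]
stand [(0.72, [0.564, -0.365, 0.048], [174.0, 292.0]), (0.7, [0.559, -0.301, -0.0], [209.0, 297.0])]
plug_match [(0.94, [0.732, -0.417, 0.019], [159.0, 376.0]), (0.8, [0.404, -0.242, 0.021], [223.0, 234.0]), (0.75, [0.567, -0.366, 0.049], [174.0, 293.0])]
plug_thick [(0.92, [0.558, -0.237, 0.049], [236.0, 275.0])]
plug_plain [(0.59, [0.56, -0.
[... 951 characters left out ...]
 157.0]), (0.73, [0.405, -0.246, 0.016], [388.0, 207.0])]
plug_thick [(0.62, [0.558, -0.236, 0.05], [327.0, 195.0])]
plug_plain [(0.57, [0.559, -0.305, 0.046], [329.0, 177.0])]
cap [(0.96, [0.395, -0.019, -0.004], [388.0, 287.0]), (0.37, [0.557, 0.285, 0.113], [295.0, 385.0])]
rocker [(0.7, [0.756, -0.097, -0.002], [239.0, 243.0])]
toggle [(0.84, [0.38, 0.185, -0.002], [391.0, 371.0])]
wrist 69.48465315818217 319.8492362316317 231.6666800062288
[[0.45, -0.858, -0.246, 0.362], [-0.893, -0.433, -0.125, -0.545], [0.0, 0.276, -0.961, 0.386], [0.0, 0.0, 0.0, 1.0]]
coupler []
coupler_mouth []
sleeve_grip []
lever_ball []
stand []
plug_match []
plug_thick []
plug_plain []
cap []
rocker []
toggle []
```

View pics/scene0.png

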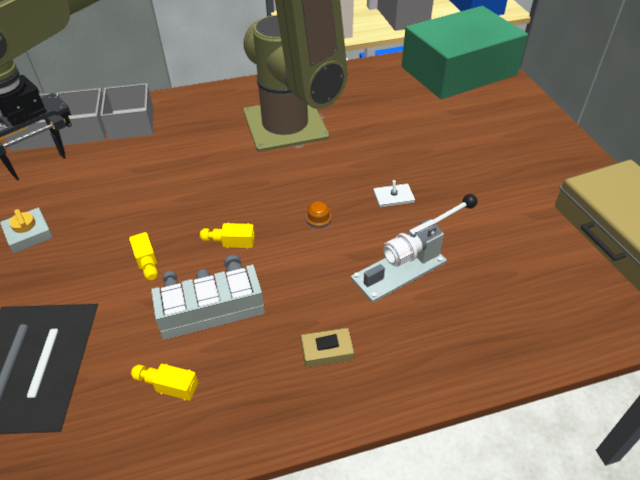

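View pics/side0.png

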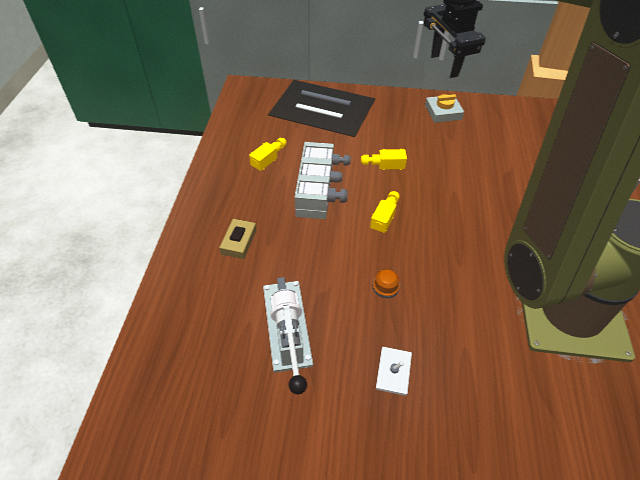

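View pics/wrist0.png

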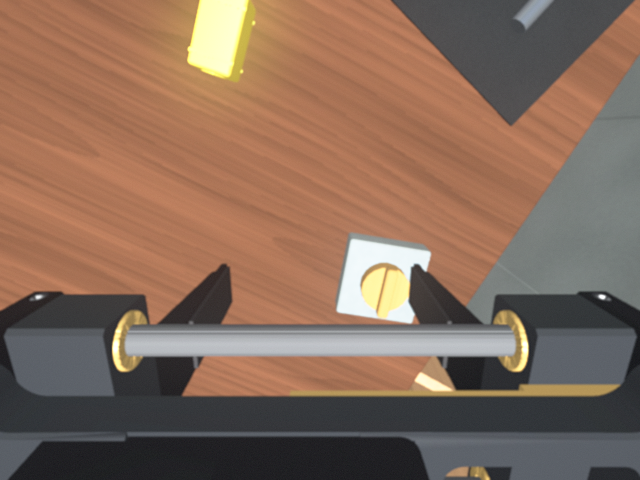

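Run:
```python
from h import *
st=sense(); print(np.round(R.from_quat(np.roll(st['tcp_rot'],-1)).as_matrix(),3))
for c in ['scene','side']:
    s=snap(c,c+'1')
    for t in ['lever_ball','sleeve','plug_match']:
        for m in regions_of(c,t)[:4]:
            P=cloud(s,m['pixels'])
            v,u=np.nonzero(m['pixels'])
            print(c,t,round(m['confidence'],2),len(P),(u.mean().round(),v.mean().round()),np.round(np.median(P,0),3),np.round(P.min(0),3),np.round(P.max(0),3))
            if t=='lever_ball':
                A=np.c_[2*P,np.ones(len(P))]; x=np.linalg.lstsq(A,(P**2).sum(1),rcond=None)[0]; print('  sphere',x[:3].round(4),np.sqrt(x[3]+x[:3]@x[:3]).round(4))
s=snap('side','side2')
im=cv2.imread('pics/side2.png'); 
a=cv2.resize(im[120:240,280:420],None,fx=5,fy=5,interpolation=cv2.INTER_CUBIC); cv2.imwrite('pics/z1.png',a)
im=cv2.imread('pics/scene1.png'); 
a=cv2.resize(im[225:345,140:280],None,fx=5,fy=5,interpolation=cv2.INTER_CUBIC); cv2.imwrite('pics/z2.png',a)
```

```text
[[ 0.     0.451 -0.893]
 [ 0.    -0.893 -0.451]
 [-1.    -0.    -0.   ]]
scene lever_ball 0.56 484 (np.float64(445.0), np.float64(215.0)) [0.576 0.211 0.112] [ 0.418  0.125 -0.006] [0.607 0.385 0.132]
  sphere [0.4994 0.2087 0.0203] 0.1357
scene lever_ball 0.24 625 (np.float64(206.0), np.float64(288.0)) [ 0.589 -0.301  0.068] [ 0.477 -0.321 -0.003] [ 0.631 -0.282  0.073]
  sphere [ 0.591  -0.301  -0.0328] 0.1044
scene sleeve 0.94 642 (np.float64(403.0), np.float64(249.0)) [0.621 0.109 0.089] [ 0.508  0.077 -0.001] [0.641 0.146 0.104]
scene plug_match 0.92 762 (np.float64(172.0), np.float64(294.0)) [ 0.587 -0.367  0.068] [ 0.49  -0.397 -0.003] [ 0.633 -0.347  0.073]
scene plug_match 0.9 1559 (np.float64(169.0), np.float64(380.0)) [ 0.755 -0.396  0.034] [ 0.685 -0.468 -0.007] [ 0.788 -0.35   0.044]
scene plug_match 0.75 842 (np.float64(145.0), np.float64(255.0)) [ 0.432 -0.417  0.035] [ 0.322 -0.451 -0.005] [ 0.489 -0.397  0.044]
scene plug_match 0.64 975 (np.float64(231.0), np.float64(235.0)) [ 0.423 -0.222  0.032] [ 0.357 -0.292 -0.004] [ 0.45  -0.173  0.043]
side lever_ball 0.67 710
[... 387 characters left out ...]
 [0.571 0.051 0.007] [0.649 0.137 0.115]
side sleeve 0.16 445 (np.float64(322.0), np.float64(172.0)) [ 0.577 -0.299  0.067] [ 0.529 -0.383 -0.003] [ 0.631 -0.273  0.073]
side plug_match 0.86 616 (np.float64(266.0), np.float64(153.0)) [ 0.744 -0.387  0.031] [ 0.7   -0.462 -0.005] [ 0.786 -0.347  0.043]
side plug_match 0.83 675 (np.float64(384.0), np.float64(213.0)) [ 0.413 -0.205  0.034] [ 0.378 -0.322 -0.005] [ 0.446 -0.171  0.044]
side plug_match 0.82 451 (np.float64(327.0), np.float64(155.0)) [ 0.573 -0.364  0.066] [ 0.514 -0.451 -0.007] [ 0.632 -0.333  0.072]
side plug_match 0.5 425 (np.float64(322.0), np.float64(172.0)) [ 0.579 -0.299  0.067] [ 0.529 -0.322  0.042] [ 0.631 -0.28   0.072]
```

View pics/z1.png

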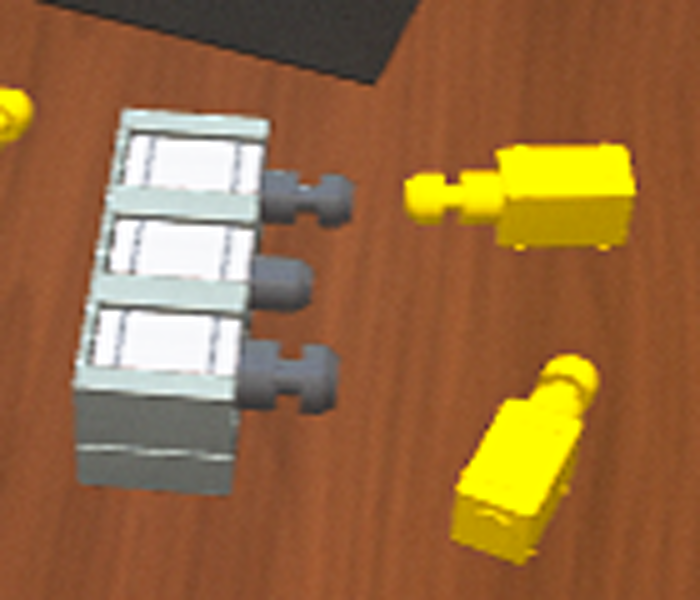

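View pics/z2.png

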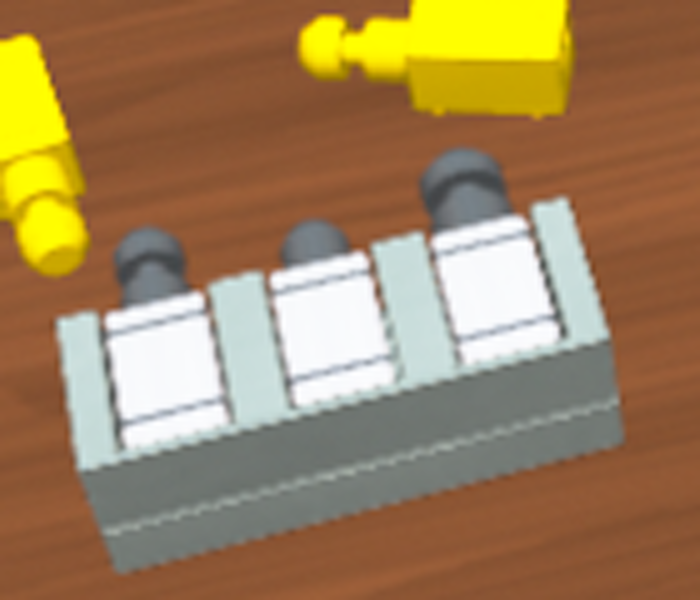

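Run:
```python
from h import *
for c in ['scene','side']:
    s=snap(c,c+'3'); im=s['image'].astype(int)
    u0,v0=proj(s,[0.5525,0.2845,0.115]); V,U=np.mgrid[:480,:640]
    m=(np.hypot(U-u0,V-v0)<14)&(im.max(2)<60)
    P=cloud(s,m); P=P[np.linalg.norm(P-[0.5525,0.2845,0.115],axis=1)<.03]
    from scipy.optimize import least_squares
    r=least_squares(lambda x:np.linalg.norm(P-x,axis=1)-.016,[0.5525,0.2845,0.115],loss='soft_l1',f_scale=.002); print(c,len(P),r.x.round(4))
    # coupler tube/sleeve top ridge: points within z>0.075 near axis, fit axis direction
    M=np.ones((480,640),bool); Q=cloud(s,M)
    o=np.array([.615,.0775]);
    def loc(Q,a):
        d=np.array([np.cos(a),np.sin(a)]); q=Q[:,:2]-o; return np.c_[q@d, q@np.array([-d[1],d[0]]),Q[:,2]]
    L=loc(Q,np.radians(106.8)); k=(L[:,0]>-.02)&(L[:,0]<.14)&(abs(L[:,1])<.04)&(L[:,2]>.055)
    for x0 in np.arange(-.01,.13,.01):
        b=L[k&(L[:,0]>=x0)&(L[:,0]<x0+.01)]
        if len(b): 
            t=b[b[:,2]>b[:,2].max()-.004]; print(round(x0,3),len(b),'ymin/max',b[:,1].min().round(3),b[:,1].max().round(3),'top',b[:,2].max().round(3),'ytop',np.median(t[:,1]).round(4))
    # cylinder fit of sleeve: x 0.005..0.038
    b=Q[(L[:,0]>.012)&(L[:,0]<.036)&(abs(L[:,1])<.03)&(L[:,2]>.082)&(L[:,2]<.1)]
    def f(p):
        l=loc(b,p[0]); return np.hypot(l[:,1]-p[1],l[:,2]-.07)-.0265
    r=least_squares(f,[np.radians(106.8),0],loss='soft_l1',f_scale=.002); print('cyl',len(b),np.degrees(r.x[0]).round(2),r.x[1].round(4))
    # base plate
    b=Q[(L[:,0]>-.08)&(L[:,0]<.145)&(abs(L[:,1])<.05)&(L[:,2]>.008)&(L[:,2]<.016)]
    rc=cv2.minAreaRect((b[:,:2]*1000).astype(np.float32)); print('base',len(b),rc)
    # stand top
    b=Q[(Q[:,0]>.52)&(Q[:,0]<.68)&(Q[:,1]>-.44)&(Q[:,1]<-.17)&(Q[:,2]>.062)&(Q[:,2]<.078)]
    rc=cv2.minAreaRect((b[:,:2]*1000).astype(np.float32)); print('stand',len(b),rc)
```

```text
scene 121 [0.5527 0.2856 0.1141]
0.0 210 ymin/max -0.028 0.027 top 0.097 ytop -0.0026
0.01 137 ymin/max -0.029 0.027 top 0.1 ytop -0.0005
0.02 112 ymin/max -0.028 0.026 top 0.098 ytop -0.0015
0.03 120 ymin/max -0.029 0.028 top 0.099 ytop -0.0024
0.04 161 ymin/max -0.034 0.03 top 0.108 ytop -0.0033
0.05 73 ymin/max -0.025 0.02 top 0.116 ytop -0.0029
0.06 100 ymin/max -0.023 0.013 top 0.115 ytop -0.0016
0.07 96 ymin/max -0.024 0.007 top 0.114 ytop -0.0014
0.08 114 ymin/max -0.025 0.006 top 0.116 ytop -0.0064
0.09 135 ymin/max -0.024 0.013 top 0.114 ytop -0.001
0.1 114 ymin/max -0.024 0.014 top 0.114 ytop -0.0007
0.11 71 ymin/max -0.024 0.004 top 0.114 ytop -0.0015
0.12 82 ymin/max -0.025 0.003 top 0.115 ytop -0.0015
0.13 20 ymin/max -0.021 0.001 top 0.115 ytop -0.0013
cyl 192 106.85 -0.0002
base 1484 ((606.866455078125, 110.69258117675781), (83.1517333984375, 207.20343017578125), 16.66457748413086)
stand 3459 ((580.9154663085938, -301.5940856933594), (119.88436889648438, 208.10171508789062), 0.9657803773880005)
side 242 [0.5534 0.2834 0.1136]
0.0 66 ymin/max -0.027 0.025 top 0.096 ytop
[... 242 characters left out ...]
24 0.024 top 0.112 ytop 0.0006
0.06 102 ymin/max -0.022 0.021 top 0.113 ytop -0.0003
0.07 94 ymin/max -0.021 0.021 top 0.112 ytop -0.0003
0.08 76 ymin/max -0.022 0.021 top 0.113 ytop -0.0004
0.09 91 ymin/max -0.022 0.021 top 0.113 ytop -0.0
0.1 140 ymin/max -0.022 0.021 top 0.114 ytop -0.0013
0.11 128 ymin/max -0.022 0.021 top 0.114 ytop -0.0011
0.12 180 ymin/max -0.022 0.021 top 0.114 ytop -0.0007
0.13 78 ymin/max -0.02 0.02 top 0.115 ytop -0.0001
cyl 220 106.96 -0.0
base 1218 ((605.6905517578125, 109.83512115478516), (79.85694885253906, 205.81234741210938), 16.747516632080078)
stand 1862 ((578.2368774414062, -301.4216003417969), (118.72260284423828, 215.06533813476562), 1.2326757907867432)
```

Request:
drive_tool(
  plan=[
    [-1,0,0,0,0,0,1],
    [-1,0,0,0,0,0,1],
    [-1,0,0,0,0,0,1],
    [-1,0,0,0,0,0,1],
    [-1,0,0,0,0,0,1],
    [-1,0,0,0,0,0,1],
    [-1,0,0,0,0,0,1],
    [-1,0,0,0,0,0,1],
  ],
  newtons=50,
)

```text
clock: 3.15
eef_pos: [0.2931, -0.5802, 0.2317]
tcp_rot: [0.505, 0.495, 0.505, -0.495]
force: [-0.2, 0.1, -0.1]
opening: 1.004
```

Request:
drive_tool(
  plan=[
    [-1,0,0,0,0,0,1],
    [-1,0,0,0,0,0,1],
    [0,0,0,0,0.031,-0.035,1],
    [0,0,0,0,0.031,-0.035,1],
    [0,0,0,0,0.031,-0.035,1],
    [0,0,0,0,0.031,-0.035,1],
    [0,0,0,0,0.031,-0.035,1],
    [0,0,0,0,0.031,-0.035,1],
  ],
)

```text
clock: 3.95
eef_pos: [0.4109, -0.3237, 0.2319]
tcp_rot: [0.568, 0.422, 0.567, -0.422]
force: [0.9, -0.0, 0.5]
opening: 1.001
```

Request:
drive_tool(
  plan=[
    [0,0,0,0,0.031,-0.035,1],
    [0,0,0,0,0.031,-0.035,1],
    [0,0,0,0,0.031,-0.035,1],
    [0,0,0,0,0.031,-0.035,1],
    [0,0,0,0,0.031,-0.035,1],
    [0,0,0,0,0.031,-0.035,1],
    [0,0,0,0,0.031,-0.035,1],
    [0,0,0,0,0.031,-0.035,1],
  ],
)

```text
clock: 4.75
eef_pos: [0.5675, 0.0163, 0.232]
tcp_rot: [0.568, 0.422, 0.567, -0.421]
force: [0.7, -0.2, 0.6]
opening: 0.999
```

Request:
drive_tool(
  plan=[
    [0,0,0,0,0.031,-0.035,1],
    [0,0,0,0,0.031,-0.035,1],
    [0,0,0,0,0,0,1],
  ],
)

```text
clock: 5.05
eef_pos: [0.6072, 0.1038, 0.2315]
tcp_rot: [0.569, 0.421, 0.569, -0.42]
force: [-0.1, -1.4, -0.4]
opening: 1.003
```

```bash
cat >> h.py <<'E'
MO=np.array([.6153,.0785]); A=np.radians(106.8); D=np.array([np.cos(A),np.sin(A)]); N=np.array([-D[1],D[0]])
def tcpc():
    st=sense(); p=st['eef_pos']; M=R.from_quat(np.roll(st['tcp_rot'],-1)).as_matrix()
    return (p[:2]-MO)@D,(p[:2]-MO)@N,p[2],np.degrees(np.arctan2(M[1,1],M[0,1])),M[:,0]
E
python3 - <<'E'
from h import *
s=snap('wrist','w1'); print(tcpc())
for t in ['coupler_mouth','sleeve_grip','lever_ball']:
    for m in mark_of('wrist',t)[:2]:
        p=c2w(s,m['position']); print(t,m['confidence'],p.round(4),((p[:2]-MO)@D).round(4),((p[:2]-MO)@N).round(4))
Q=cloud(s,np.ones((480,640),bool)); q=Q[:,:2]-MO; L=np.c_[q@D,q@N,Q[:,2]]
for x0 in np.arange(-.06,.13,.01):
    b=L[(L[:,0]>=x0)&(L[:,0]<x0+.01)&(abs(L[:,1])<.04)&(L[:,2]>.03)&(L[:,2]<.13)]
    if len(b): print(round(x0,3),len(b),b[:,1].min().round(3),b[:,1].max().round(3),b[:,2].max().round(3))
E
```

```text
(np.float64(0.02466367050008648), np.float64(0.0018466288604147576), np.float64(0.23132153553252072), np.float64(17.02879340162907), array([-5.61035006e-04, -1.57092011e-04, -9.99999830e-01]))
coupler_mouth 0.64 [0.6119 0.0762 0.0713] -0.0013 0.0039
coupler_mouth 0.37 [ 0.378   0.1846 -0.0005] 0.1702 0.1965
sleeve_grip 0.58 [0.6038 0.0987 0.0718] 0.0226 0.0051
-0.06 115 -0.006 0.009 0.051
-0.05 129 -0.006 0.008 0.051
-0.04 132 -0.006 0.008 0.051
-0.03 136 -0.006 0.008 0.051
-0.02 72 -0.006 0.008 0.051
0.0 410 -0.024 0.027 0.099
0.01 615 -0.025 0.027 0.099
0.02 649 -0.025 0.028 0.099
0.03 597 -0.025 0.027 0.099
0.04 882 -0.031 0.033 0.11
0.05 535 -0.02 0.022 0.114
0.06 575 -0.02 0.022 0.115
0.07 590 -0.021 0.022 0.115
0.08 611 -0.021 0.023 0.115
0.09 640 -0.021 0.022 0.115
0.1 689 -0.02 0.023 0.114
0.11 680 -0.021 0.023 0.114
0.12 681 -0.021 0.023 0.116
```

View pics/w1.png

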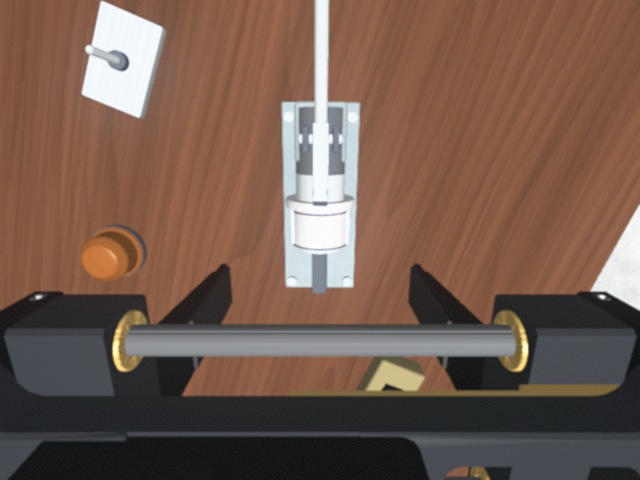

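Request:
drive_tool(
  plan=[
    [0,0,0,0.04,0,-0.003,1],
    [0,0,0,0.04,0,0,1],
    [0,0,0,0.04,0,0,1],
    [0,0,0,0.03,0,0,1],
    [0,0,0,0.013,0,0,1],
    [0,0,0,0,0,0,1],
  ],
)

```text
clock: 5.85
eef_pos: [0.6035, 0.1009, 0.0667]
tcp_rot: [0.566, 0.421, 0.568, -0.423]
force: [-0.3, 0.9, -0.2]
opening: 1.002
```

Request:
drive_tool(
  plan=[
    [0,0,0,0,0,0,-1],
    [0,0,0,0,0,0,-1],
    [0,0,0,0,0,0,-1],
    [0,0,0,0,0,0,-1],
    [0,0,0,0,0,0,-1],
    [0,0,0,0,0,0,-1],
  ],
)

```text
clock: 6.45
eef_pos: [0.6072, 0.1029, 0.0693]
tcp_rot: [0.569, 0.423, 0.566, -0.42]
force: [12.2, 3.4, -9.8]
opening: 0.557
```

```bash
python3 -c "
from h import *
print(tcpc(), sense()['force'], sense()['moment'],sense()['opening'])"
```

```text
(np.float64(0.025655119678538108), np.float64(0.0006636797616188302), np.float64(0.069281110717369), np.float64(16.787698795586234), array([ 0.00629703,  0.00166416, -0.99997879])) [12.22700958  3.38610371 -9.75592621] [ 0.35727754 -1.00401603 -0.0739156 ] 0.5568617763929442
```

Request:
drive_tool(
  plan=[
    [0,0,0,0,0.002,0,-1],
    [0,0,0,0,0,0,-1],
    [0,0,0,0,0,0,-1],
  ],
)

```text
clock: 6.75
eef_pos: [0.6073, 0.1029, 0.0692]
tcp_rot: [0.568, 0.422, 0.568, -0.421]
force: [-0.8, -0.3, 2.7]
opening: 0.552
```

```bash
python3 -c "
from h import *
print(tcpc(), sense()['force'], sense()['moment'],sense()['opening'])
s=snap('side','s5');s=snap('wrist','w5')
print(tcpc(), sense()['force'])
im=cv2.imread('pics/s5.png');cv2.imwrite('pics/s5z.png',cv2.resize(im[240:400,220:400],None,fx=4,fy=3.7))
"
```

```text
(np.float64(0.025693427845794765), np.float64(0.0006057119516313068), np.float64(0.06915954708985396), np.float64(16.7881928826622), array([ 5.95453450e-04,  3.02884841e-04, -9.99999777e-01])) [-0.76732085 -0.25778675  2.73443847] [ 0.01526174 -0.08755802 -0.209081  ] 0.5522466187001223
(np.float64(0.025688252340137455), np.float64(0.0005856776022150048), np.float64(0.06915583509668286), np.float64(16.791916836835384), array([ 7.51743672e-04,  3.17609405e-04, -9.99999667e-01])) [-1.42054821  0.2711419   3.91961537]
```

View pics/s5z.png

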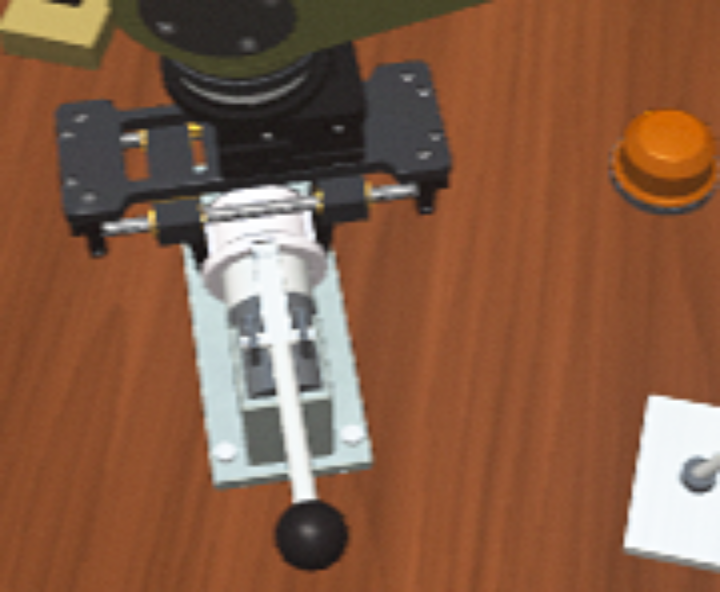

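Request:
drive_tool(
  plan=[
    [0,0,0,0,0,-0.003,-1],
    [0,0,0,0,0,-0.004,-1],
    [0,0,0,0,0,-0.004,-1],
    [0,0,0,0,0,-0.004,-1],
    [0,0,0,0,0,-0.004,-1],
    [0,0,0,0,0,-0.003,-1],
    [0,0,0,0,0,-0.002,-1],
    [0,0,0,0,0,0,-1],
  ],
)

```text
clock: 7.65
eef_pos: [0.6014, 0.1224, 0.069]
tcp_rot: [0.57, 0.42, 0.566, -0.423]
force: [2.2, -11.3, 2.5]
opening: 0.555
```

```bash
python3 -c "
from h import *
print(tcpc(), sense()['force'], sense()['moment'],sense()['opening'])
"
```

```text
(np.float64(0.046013461957012204), np.float64(0.0005779173235446851), np.float64(0.06904615031799352), np.float64(16.842678548325623), array([ 0.00281684, -0.00643919, -0.9999753 ])) [  2.20550623 -11.29138166   2.53403849] [-2.10440501 -0.58815211 -0.20918897] 0.5547064516714113
```

Request:
drive_tool(
  plan=[
    [0,0,0,0,0,-0.003,-1],
    [0,0,0,0,0,-0.002,-1],
    [0,0,0,0,0,-0.002,-1],
    [0,0,0,0,0,0,-1],
    [0,0,0,0,0,0,-1],
  ],
)

```text
clock: 8.15
eef_pos: [0.5994, 0.1292, 0.0692]
tcp_rot: [0.57, 0.42, 0.566, -0.423]
force: [4.4, -10.7, 3.3]
opening: 0.553
```

```bash
python3 -c "
from h import *
print(tcpc(), sense()['force'], sense()['moment'],sense()['opening'])
"
```

```text
(np.float64(0.053150507030903196), np.float64(0.0005387235361468325), np.float64(0.06916660544949164), np.float64(16.840521292487164), array([ 0.00279523, -0.00607894, -0.99997762])) [  4.388872   -10.73403292   3.30489895] [-2.00735119 -0.49400202 -0.19346252] 0.5528602919297053
```

Request:
drive_tool(
  plan=[
    [0,0,0,0,0,0.003,-1],
    [0,0,0,0,0,0.002,-1],
    [0,0,0,0,0,0.002,-1],
    [0,0,0,0,0,0,-1],
    [0,0,0,0,0,0,-1],
  ],
)

```text
clock: 8.65
eef_pos: [0.6009, 0.1243, 0.0691]
tcp_rot: [0.569, 0.421, 0.567, -0.422]
force: [1.3, -6.6, 3.2]
opening: 0.558
```

```bash
python3 -c "
from h import *
print(tcpc(), sense()['force'], sense()['moment'],sense()['opening'])
"
```

```text
(np.float64(0.04802340572462306), np.float64(0.0005648387762769204), np.float64(0.06912261594468869), np.float64(16.84252279385374), array([ 0.00176835, -0.00324412, -0.99999317])) [ 1.30993006 -6.63192646  3.21820181] [-1.67158166 -0.4877671  -0.20566188] 0.5578223103571621
```

Request:
drive_tool(
  plan=[
    [0,0,0,0,0,0.001,0.5],
    [0,0,0,0,0,0,1],
    [0,0,0,0,0,0,1],
    [0,0,0,0,0,0,1],
    [0,0,0,0,0,0,1],
    [0,0,0,0,0,0,1],
    [0,0,0,-0.03,0,0,1],
    [0,0,0,-0.04,0,0,1],
  ],
)

```text
clock: 9.45
eef_pos: [0.5982, 0.1246, 0.1363]
tcp_rot: [0.566, 0.42, 0.569, -0.423]
force: [0.6, 0.3, 0.8]
opening: 0.999
```

Request:
drive_tool(
  plan=[
    [0,0,0,-0.04,0,0,1],
    [0,0,0,-0.04,0,0,1],
    [0,0,0,0,0,0,1],
  ],
)

```text
clock: 9.75
eef_pos: [0.604, 0.1253, 0.227]
tcp_rot: [0.571, 0.425, 0.564, -0.418]
force: [0.5, 1.1, 1.0]
opening: 1.002
```

```bash
python3 -c "
from h import *
print(tcpc(), sense()['force'], sense()['eef_pos'],sense()['opening'])
s=snap('wrist','w6');print(tcpc(), sense()['force'])
q=cloud(s,np.ones((480,640),bool)); l=q[:,:2]-MO; L=np.c_[l@D,l@N,q[:,2]]
b=L[(L[:,0]>0)&(L[:,0]<.1)&(abs(L[:,1])>.028)&(abs(L[:,1])<.034)&(L[:,2]>.06)&(L[:,2]<.09)]; print('flange x',np.percentile(b[:,0],[5,50,95]))
"
```

```text
(np.float64(0.048069433394481276), np.float64(-0.0027577064420038506), np.float64(0.2270381885682303), np.float64(16.806209837762765), array([ 0.01323445,  0.00178633, -0.99991083])) [0.49360923 1.14209018 0.96097644] [0.60404641 0.12531487 0.22703819] 1.0024364766789775
(np.float64(0.04833272087050694), np.float64(-0.0012685923323279814), np.float64(0.22339008420382697), np.float64(16.807281030935478), array([ 0.00810398,  0.00110925, -0.99996655])) [-0.61940812 -0.11590045  0.24420627]
flange x [0.06353371 0.06827946 0.07013509]
```

View pics/w6.png

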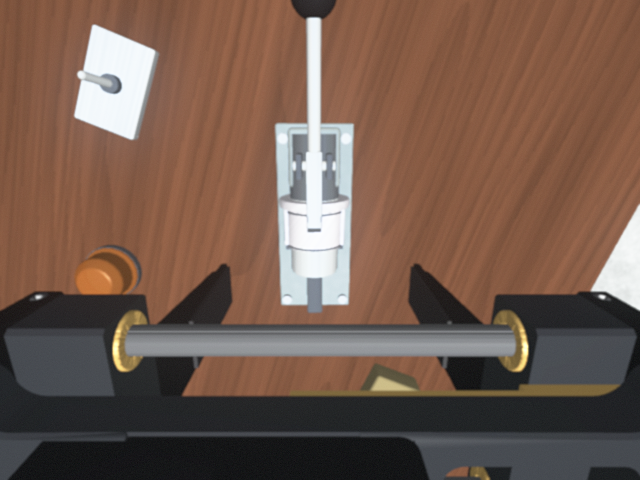

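Request:
drive_tool(
  plan=[
    [0,0,0,0,-0.019,0.0455,1],
    [0,0,0,0,-0.019,0.0455,1],
    [0,0,0,0,-0.019,0.0455,1],
    [0,0,0,0,-0.019,0.0455,1],
    [0,0,0,0,-0.019,0.0455,1],
    [0,0,0,0,-0.019,0.0455,1],
    [0,0,0,0,-0.019,0.0455,1],
    [0,0,0,0,-0.019,0.0455,1],
  ],
)

```text
clock: 10.6
eef_pos: [0.5588, -0.2691, 0.2166]
tcp_rot: [0.567, 0.422, 0.569, -0.422]
force: [1.6, 0.6, -0.8]
opening: 0.997
```

Request:
drive_tool(
  plan=[
    [0,0,0,0,-0.019,0.0455,1],
    [0,0,0,0,-0.019,0.0455,1],
    [-1,0,0,0,0,0,0.6],
    [-1,0,0,0,0,0,0.3],
    [-1,0,0,0,0,0,0.3],
    [-1,0,0,0,0,0,0.3],
    [-1,0,0,0,0,0,0.3],
    [-1,0,0,0,0,0,0.3],
  ],
)

```text
clock: 11.4
eef_pos: [0.5493, -0.3652, 0.2163]
tcp_rot: [0.689, 0.153, 0.692, -0.152]
force: [0.1, -0.2, 0.1]
opening: 0.654
```

Request:
drive_tool(
  plan=[
    [-1,0,0,0,0,0,0.3],
    [-1,0,0,0,0,0,0.3],
    [-1,0,0,0,0,0,0.3],
    [-0.3,0,0,0,0,0,0.3],
    [0,0,0,0,0,0,0.3],
    [0,0,0,0,0,0,0.3],
  ],
)

```text
clock: 12.0
eef_pos: [0.5496, -0.3654, 0.2172]
tcp_rot: [0.706, -0.007, 0.708, 0.008]
force: [0.1, 0.6, -1.1]
opening: 0.653
```

```bash
python3 -c "
from h import *
s=snap('wrist','w7');
st=sense();print(tcpc(), st['eef_pos'],st['opening'],st['joint_pos'])
for t in ['stand','plug_match','plug_plain','plug_thick']:
    print(t,[(m['confidence'],c2w(s,m['position']).round(4)) for m in mark_of('wrist',t)[:3]])
q=cloud(s,np.ones((480,640),bool))
b=q[(q[:,2]>.055)&(q[:,2]<.068)&(q[:,1]>-.45)&(q[:,1]<-.15)&(q[:,0]>.45)&(q[:,0]<.552)]
print(len(b))
for y0 in np.arange(-.4,-.2,.004):
    k=b[(b[:,1]>=y0)&(b[:,1]<y0+.004)]
    if len(k): print(round(y0,3),len(k),k[:,0].min().round(3),k[:,0].max().round(3),k[:,2].max().round(4))
"
```

```text
(np.float64(-0.406008199358414), np.float64(0.19110067458099214), np.float64(0.21752393936562114), np.float64(91.15670042333345), array([-0.00131562,  0.00111002, -0.99999852])) [ 0.54970488 -0.36541374  0.21752394] 0.6479157561856542 [-6.67986957e-01  1.55323187e-01  1.63936230e+00  5.79628183e-05
  1.34862758e+00 -2.25898507e+00]
stand [(0.67, array([ 0.5582, -0.3023, -0.0007]))]
plug_match [(0.94, array([ 0.4045, -0.2408,  0.0252])), (0.87, array([ 0.4316, -0.4162,  0.0224])), (0.78, array([ 0.5618, -0.3729,  0.0512]))]
plug_plain [(0.73, array([ 0.5575, -0.3062,  0.0521]))]
plug_thick [(0.8, array([ 0.5575, -0.2416,  0.0535])), (0.71, array([ 0.5547, -0.3032,  0.0009]))]
3164
-0.388 4 0.52 0.526 0.056
-0.384 109 0.512 0.552 0.0623
-0.38 154 0.512 0.552 0.0653
-0.376 197 0.511 0.552 0.0664
-0.372 193 0.511 0.552 0.0666
-0.368 189 0.511 0.552 0.0657
-0.364 142 0.512 0.552 0.0645
-0.36 69 0.516 0.552 0.0603
-0.32 48 0.532 0.551 0.0599
-0.316 129 0.528 0.552 0.0643
-0.312 131 0.527 0.552 0.0662
-0.308 132 0.527 0.552 0.0664
-0.304 118 0.527 0.552 0.0666
-0.3 112 0.527 0.552 0.0656
-0.296 76 0.529 0.552 0.0626
-0.292 11 0.534 0.552 0.0574
-0.26 16 0.515 0.551 0.0571
-0.256 207 0.51 0.552 0.064
-0.252 221 0.508 0.552 0.0673
-0.248 229 0.508 0.552 0.068
-0.244 168 0.508 0.552 0.068
-0.24 135 0.508 0.552 0.068
-0.236 167 0.508 0.552 0.0679
-0.232 127 0.508 0.552 0.0677
-0.228 72 0.511 0.552 0.0649
-0.224 8 0.523 0.549 0.0599
```

View pics/w7.png

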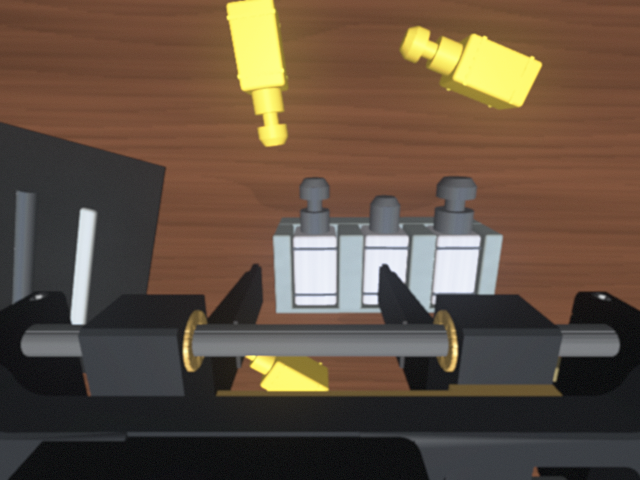

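Request:
drive_tool(
  plan=[
    [0,0,0,0.03,-0.0045,-0.003,0.2],
    [0,0,0,0.04,0,0,0.2],
    [0,0,0,0.04,0,0,0.2],
    [0,0,0,0.03,0,0,0.2],
    [0,0,0,0.02,0,0,0.2],
    [0,0,0,0.006,0,0,0.2],
    [0,0,0,0,0,0,0.2],
    [0,0,0,0,0,0,0.2],
  ],
)

```text
clock: 13.05
eef_pos: [0.5481, -0.371, 0.0543]
tcp_rot: [0.708, -0.008, 0.706, 0.007]
force: [0.2, -0.2, 0.7]
opening: 0.598
```

```bash
python3 -c "
from h import *
st=sense();print(tcpc(), st['eef_pos'],st['opening'],st['force'])
s=snap('side','s8')
im=cv2.imread('pics/s8.png');cv2.imwrite('pics/s8z.png',cv2.resize(im[100:240,270:430],None,fx=4.5,fy=4.2))
"
```

```text
(np.float64(-0.4108586752537054), np.float64(0.19429174110947817), np.float64(0.05430248848383372), np.float64(91.19917633125661), array([ 0.00193368, -0.00154391, -0.99999694])) [ 0.54805195 -0.37097951  0.05430249] 0.5981013488917335 [ 0.19666154 -0.15070459  0.74845904]
```

View pics/s8z.png

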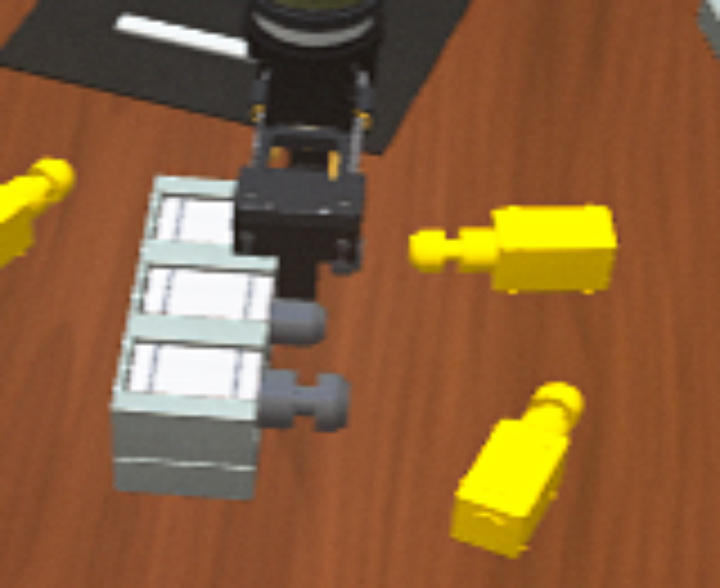

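Request:
drive_tool(
  plan=[
    [0,0,0,0.003,0,0,0],
    [0,0,0,0,0,0,-1],
    [0,0,0,0,0,0,-1],
    [0,0,0,0,0,0,-1],
    [0,0,0,0,0,0,-1],
    [0,0,0,0,0,0,-1],
  ],
  newtons=10,
)

```text
clock: 13.7
eef_pos: [0.5472, -0.3703, 0.0499]
tcp_rot: [0.707, -0.007, 0.707, 0.007]
force: [-0.5, -0.1, 0.9]
opening: 0.291
```

```bash
python3 -c "
from h import *
st=sense();print(tcpc(), st['eef_pos'],st['opening'],st['force'])
"
```

```text
(np.float64(-0.4099711067777441), np.float64(0.1948827340146128), np.float64(0.04986238891349376), np.float64(91.20693326747595), array([ 1.46750488e-04, -6.05874007e-05, -9.99999987e-01])) [ 0.54722964 -0.37030064  0.04986239] 0.2909299697857864 [-0.47048156 -0.05990712  0.8945172 ]
```

Request:
drive_tool(
  plan=[
    [0,0,0,0,0,0,-1],
    [0,0,0,0,0,0,-1],
    [0,0,0,-0.005,0,0,-1],
    [0,0,0,-0.01,0,0,-1],
    [0,0,0,-0.015,0,0,-1],
    [0,0,0,-0.02,0,0,-1],
    [0,0,0,-0.02,0,0,-1],
    [0,0,0,-0.02,0,0,-1],
  ],
  newtons=58,
)

```text
clock: 14.5
eef_pos: [0.5473, -0.3704, 0.1417]
tcp_rot: [0.707, -0.008, 0.707, 0.007]
force: [0.1, -0.4, -2.5]
opening: 0.285
```

Request:
drive_tool(
  plan=[
    [0,0,0,-0.02,0,0,-1],
    [0,0,0,-0.02,0,0,-1],
    [0,0,0,0,0,0,-1],
  ],
)

```text
clock: 14.8
eef_pos: [0.549, -0.3718, 0.1851]
tcp_rot: [0.709, -0.009, 0.705, 0.006]
force: [-0.5, -0.1, -1.9]
opening: 0.279
```

```bash
python3 -c "
from h import *
st=sense();print(tcpc(), st['eef_pos'],st['opening'],st['force'],st['moment'])
s=snap('scene','c9');s2=snap('side','s9')
im=cv2.imread('pics/c9.png');cv2.imwrite('pics/c9z.png',cv2.resize(im[150:350,80:320],None,fx=3,fy=3))
im=cv2.imread('pics/s9.png');cv2.imwrite('pics/s9z.png',cv2.resize(im[60:240,250:430],None,fx=3,fy=3))
"
```

```text
(np.float64(-0.41190293694103003), np.float64(0.19361519486246387), np.float64(0.18514231177648427), np.float64(91.20349022852575), array([ 0.00660071, -0.00538458, -0.99996372])) [ 0.54900144 -0.37178366  0.18514231] 0.27925650618800574 [-0.4965069  -0.14570995 -1.91914307] [ 0.11640716 -0.10160395  0.01150845]
```

View pics/c9z.png

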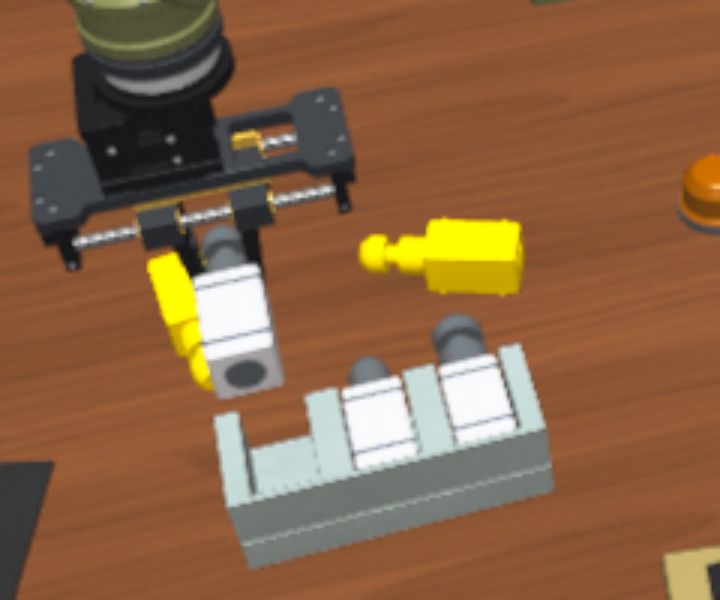

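View pics/s9z.png

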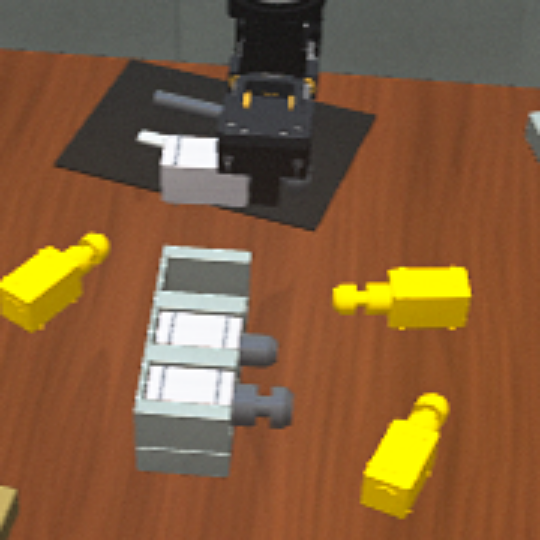

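Request:
drive_tool(
  plan=[
    [0,0,0,0,0.025,0.0035,-1],
    [0,0,0,0,0.04,0.0035,-1],
    [0,0,0,0,0.045,0.0035,-1],
    [0,0,0,0,0.045,0.0035,-1],
    [0,0,0,0,0.045,0.0035,-1],
    [0,0,0,0,0.045,0.0035,-1],
    [0,0,0,0,0.03,0.003,-1],
    [0,0,0,0,0.018,0,-1],
  ],
)

```text
clock: 15.7
eef_pos: [0.5639, -0.0741, 0.1778]
tcp_rot: [0.706, -0.008, 0.708, 0.009]
force: [0.7, -0.5, -3.1]
opening: 0.281
```

Request:
drive_tool(
  plan=[
    [0.5,0,0,0,0,0,-1],
    [1,0,0,0,0,0,-1],
    [1,0,0,0,0,0,-1],
    [1,0,0,0,0,0,-1],
    [1,0,0,0,0,0,-1],
    [1,0,0,0,0,0,-1],
    [1,0,0,0,0,0,-1],
    [1,0,0,0,0,0,-1],
  ],
)

```text
clock: 16.5
eef_pos: [0.5639, -0.0765, 0.1777]
tcp_rot: [0.614, 0.349, 0.616, -0.349]
force: [0.3, -0.7, -3.3]
opening: 0.282
```

Request:
drive_tool(
  plan=[
    [1,0,0,0,0,0,-1],
    [0.8,0,0,0,0,0,-1],
    [0,0,0,0.04,0,0,-1],
    [0,0,0,0.035,0,0,-1],
    [0,0,0,0,0,0,-1],
    [0,0,0,0,0,0,-1],
  ],
)

```text
clock: 17.1
eef_pos: [0.5639, -0.0766, 0.1033]
tcp_rot: [0.567, 0.421, 0.569, -0.422]
force: [0.6, -0.1, -2.2]
opening: 0.283
```

```bash
python3 -c "
from h import *
st=sense();print(tcpc(), st['eef_pos'],st['opening'],st['force'],st['moment'])
s=snap('scene','c10');s2=snap('side','s10')
for s_,n in ((s,'scene'),(s2,'side')):
    q=cloud(s_,np.ones((480,640),bool)); p=st['eef_pos']
    l=q[:,:2]-p[:2]; L=np.c_[l@D,l@N,q[:,2]-p[2]]
    for x0 in np.arange(-.09,-.02,.01):
        b=L[(L[:,0]>=x0)&(L[:,0]<x0+.01)&(abs(L[:,1])<.03)&(L[:,2]>-.05)&(L[:,2]<.04)]
        if len(b): print(n,round(x0,3),len(b),np.percentile(b[:,1],[2,98]).round(4),np.percentile(b[:,2],[2,50,95]).round(4))
im=cv2.imread('pics/c10.png');cv2.imwrite('pics/c10z.png',cv2.resize(im[150:350,200:440],None,fx=3,fy=3))
"
```

```text
(np.float64(-0.13357355614651492), np.float64(0.09406353044599872), np.float64(0.1033222446258299), np.float64(16.801172990326105), array([-3.36204208e-03,  8.83261136e-04, -9.99993958e-01])) [ 0.56385815 -0.07655992  0.10332224] 0.28336635371047936 [ 0.5626234  -0.11125944 -2.2331942 ] [ 0.06261263 -0.1082054  -0.00344783]
scene -0.09 139 [-0.0215  0.016 ] [-0.0179  0.0051  0.0194]
scene -0.08 125 [-0.0231  0.0169] [-0.0185  0.0164  0.0201]
scene -0.07 134 [-0.0224  0.0169] [-0.0188  0.0164  0.0201]
scene -0.06 125 [-0.0225  0.017 ] [-0.0188  0.0167  0.0203]
scene -0.05 126 [-0.022   0.0154] [-0.0156  0.0171  0.0209]
scene -0.04 129 [-0.0226  0.0168] [-0.0174  0.0172  0.0205]
scene -0.03 118 [-0.0231  0.0173] [-0.0177  0.0173  0.0207]
side -0.05 1 [0.0006 0.0006] [0.0188 0.0188 0.0188]
side -0.04 38 [-0.0066  0.0157] [0.0169 0.0202 0.0226]
side -0.03 7 [-0.0222  0.0054] [-0.0184 -0.0082  0.0238]
```

View pics/c10z.png

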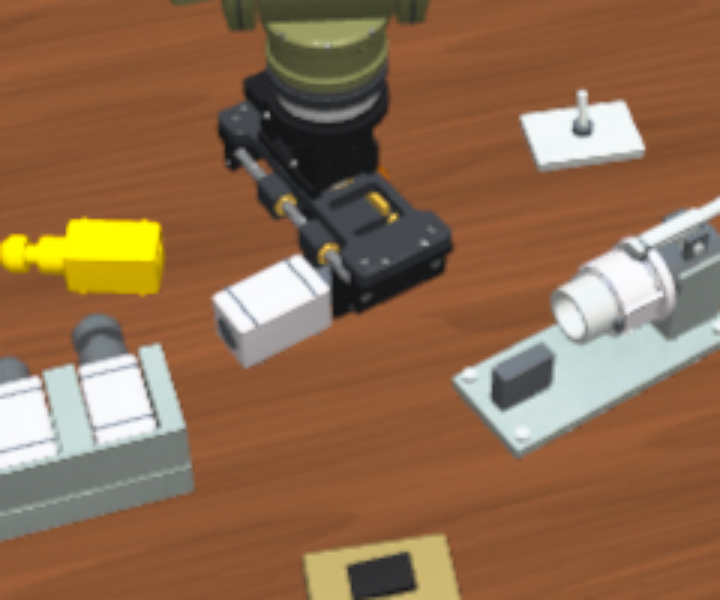

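Request:
drive_tool(
  plan=[
    [0,0,0,0.035,0,0,-1],
    [0,0,0,0.03,0,0,-1],
    [0,0,0,0.012,0,0,-1],
    [0,0,0,0.004,0,0,-1],
    [0,0,0,0,0,0,-1],
    [0,0,0,0,0,0,-1],
  ],
)

```text
clock: 17.8
eef_pos: [0.5666, -0.0772, 0.0258]
tcp_rot: [0.569, 0.422, 0.567, -0.421]
force: [0.7, -0.5, -2.1]
opening: 0.28
```

Request:
drive_tool(
  plan=[
    [0,0,0,0.001,0,0,-1],
    [0,0,0,0.001,0,0,-1],
    [0,0,0,0,0,0,-1],
  ],
)

```text
clock: 18.1
eef_pos: [0.5652, -0.0769, 0.0221]
tcp_rot: [0.568, 0.422, 0.567, -0.421]
force: [-0.6, 0.5, -3.1]
opening: 0.281
```

Request:
drive_tool(
  plan=[
    [0,0,0,0.001,0,0,-1],
    [0,0,0,0.001,0,0,-1],
    [0,0,0,0.001,0,0,-1],
    [0,0,0,0,0,0,-1],
  ],
)

```text
clock: 18.5
eef_pos: [0.5651, -0.0768, 0.0198]
tcp_rot: [0.567, 0.422, 0.568, -0.422]
force: [-4.1, 1.1, 6.4]
opening: 0.284
```

Request:
drive_tool(
  plan=[
    [0,0,0,-0.001,0,0,0],
    [0,0,0,0,0,0,0.3],
    [0,0,0,0,0,0,0.3],
    [0,0,0,-0.02,0,0,0.3],
    [0,0,0,-0.04,0,0,0.3],
    [0,0,0,-0.04,0,0,0.4],
    [0,0,0,-0.04,0,0,0.4],
    [0,0,0,0,0,0.043,0.4],
  ],
)

```text
clock: 19.3
eef_pos: [0.581, -0.1165, 0.1675]
tcp_rot: [0.573, 0.422, 0.565, -0.418]
force: [1.5, -0.6, 1.0]
opening: 0.698
```

Request:
drive_tool(
  plan=[
    [0,0,0,0,0,0,0.4],
    [0,0,0,0,0,0,0.4],
  ],
)

```text
clock: 19.5
eef_pos: [0.5772, -0.1185, 0.1593]
tcp_rot: [0.567, 0.422, 0.568, -0.422]
force: [-0.8, 0.0, -0.2]
opening: 0.7
```

```bash
python3 -c "
from h import *
st=sense();print(tcpc(), st['eef_pos'],st['opening'],st['force'])
s=snap('wrist','w11');s1=snap('scene','c11');
for n,s_ in (('wrist',s),('scene',s1)):
    print(n,[(round(m['confidence'],2),c2w(s_,m['position']).round(4)) for m in mark_of(n,'plug_match')[:4]])
    q=cloud(s_,np.ones((480,640),bool))
    b=q[(q[:,2]>.034)&(q[:,2]<.046)&(abs(q[:,0]-.577)<.07)&(abs(q[:,1]+.12)<.07)]
    print(len(b),cv2.minAreaRect((b[:,:2]*1000).astype(np.float32)))
"
```

```text
(np.float64(-0.17754935352048218), np.float64(0.09335433692531502), np.float64(0.1593188350019208), np.float64(16.713941202064177), array([-5.16355266e-04,  4.60034447e-04, -9.99999761e-01])) [ 0.57724748 -0.11845383  0.15931884] 0.7000425467084997 [-0.84846686  0.04619071 -0.17165653]
wrist [(0.95, array([ 0.567 , -0.0918,  0.0223])), (0.69, array([ 0.4037, -0.2455,  0.0234]))]
4320 ((572.6267700195312, -102.86384582519531), (40.05897903442383, 112.58612060546875), 17.14710235595703)
scene [(0.84, array([ 0.7328, -0.4186,  0.0208])), (0.74, array([ 0.5707, -0.0878,  0.0178])), (0.68, array([ 0.4328, -0.411 ,  0.0147])), (0.56, array([ 0.4028, -0.2448,  0.0204]))]
536 ((576.7675170898438, -104.46437072753906), (42.64188766479492, 110.96356201171875), 14.281598091125488)
```

View pics/w11.png

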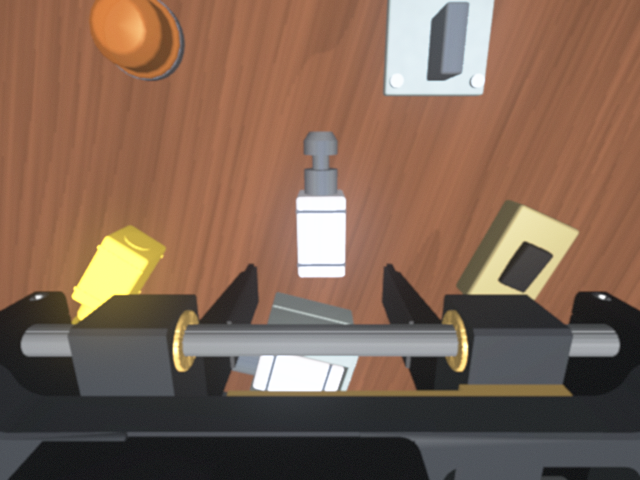

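View pics/c11.png

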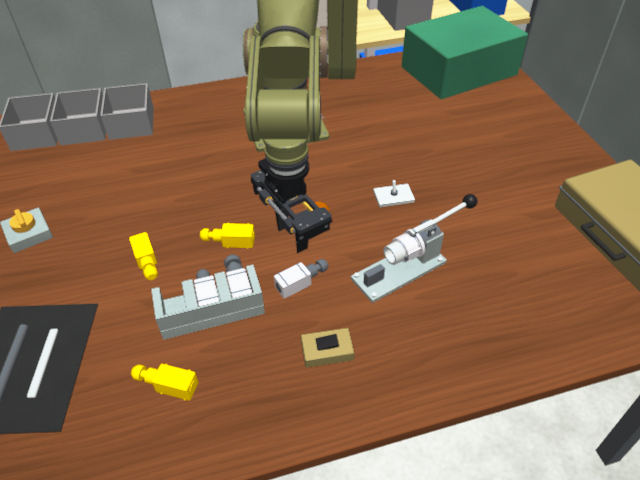

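Request:
drive_tool(
  plan=[
    [0,0,0,0.03,0,0,0.4],
    [0,0,0,0.04,0,0,0.4],
    [0,0,0,0.035,0,0,0.4],
    [0,0,0,0.02,0,0,0.4],
    [0,0,0,0.01,0,0,0.4],
    [0,0,0,0,0,0,0.4],
    [0,0,0,0,0,0,0.2],
  ],
  newtons=10,
)

```text
clock: 20.4
eef_pos: [0.5782, -0.1179, 0.0256]
tcp_rot: [0.568, 0.422, 0.567, -0.421]
force: [0.8, -0.2, 0.8]
opening: 0.656
```

Request:
drive_tool(
  plan=[
    [0,0,0,0,0,0,-1],
    [0,0,0,0,0,0,-1],
    [0,0,0,0,0,0,-1],
    [0,0,0,0,0,0,-1],
    [0,0,0,0,0,0,-1],
  ],
)

```text
clock: 20.9
eef_pos: [0.5781, -0.1183, 0.0258]
tcp_rot: [0.568, 0.422, 0.567, -0.421]
force: [-1.0, 1.1, 5.5]
opening: 0.423
```

Request:
drive_tool(
  plan=[
    [0,0,0,0,0,0,-1],
    [0,0,0,0,0,0,-1],
    [0,0,0,0,0,0,-1],
  ],
  newtons=50,
)

```text
clock: 21.2
eef_pos: [0.5781, -0.1183, 0.0258]
tcp_rot: [0.568, 0.422, 0.567, -0.421]
force: [-1.2, 1.4, 6.2]
opening: 0.419
```

```bash
python3 -c "
from h import *
st=sense();print(tcpc(), st['eef_pos'],st['opening'],st['force'],st['moment'])
"
```

```text
(np.float64(-0.17760552317133718), np.float64(0.09248437862160427), np.float64(0.0258040596590942), np.float64(16.811199696915608), array([ 1.25575866e-03, -5.10851824e-04, -9.99999081e-01])) [ 0.57809654 -0.11825616  0.02580406] 0.41916836217431264 [-1.1774215   1.40325453  6.16542281] [0.02732665 0.20425073 0.01015121]
```

Request:
drive_tool(
  plan=[
    [0,0,0,-0.01,0,0,-1],
    [0,0,0,-0.025,0,0,-1],
    [0,0,0,-0.016,0.01,0,-1],
    [0,0,0,0,0.025,0,-1],
    [0,0,0,0,0.03,0,-1],
    [0,0,0,0,0.018,0,-1],
    [0,0,0,0,0.009,0,-1],
    [0,0,0,0,0,0,-1],
  ],
)

```text
clock: 22.0
eef_pos: [0.6656, -0.0911, 0.0751]
tcp_rot: [0.568, 0.421, 0.568, -0.422]
force: [0.2, 0.5, -1.9]
opening: 0.419
```

Request:
drive_tool(
  plan=[
    [0,0,0,0,0,-0.02,-1],
    [0,0,0,0,0,-0.03,-1],
    [0,0,0,0,0,-0.02,-1],
    [0,0,0,0,0,-0.008,-1],
    [0,0,0,0,0,0,-1],
    [0,0,0,0,0,0,-1],
  ],
)

```text
clock: 22.6
eef_pos: [0.643, -0.0171, 0.0759]
tcp_rot: [0.568, 0.421, 0.567, -0.422]
force: [0.8, 0.1, -2.6]
opening: 0.419
```

```bash
python3 -c "
from h import *
st=sense();print(tcpc(), st['eef_pos'],st['opening'],st['force'],st['moment'])
s=snap('scene','c12');w=snap('wrist','w12');
im=cv2.imread('pics/c12.png');cv2.imwrite('pics/c12z.png',cv2.resize(im[170:330,310:500],None,fx=4,fy=3.7))
"
```

```text
(np.float64(-0.09950233760802064), np.float64(0.0010779281880280006), np.float64(0.07591046129237589), np.float64(16.81858777811174), array([ 5.56820060e-04, -6.04536910e-04, -9.99999662e-01])) [ 0.64302742 -0.01706708  0.07591046] 0.4194116733537202 [ 0.81279911  0.05244184 -2.60952711] [-0.0981409  -0.13712584 -0.02782179]
```

View pics/c12z.png

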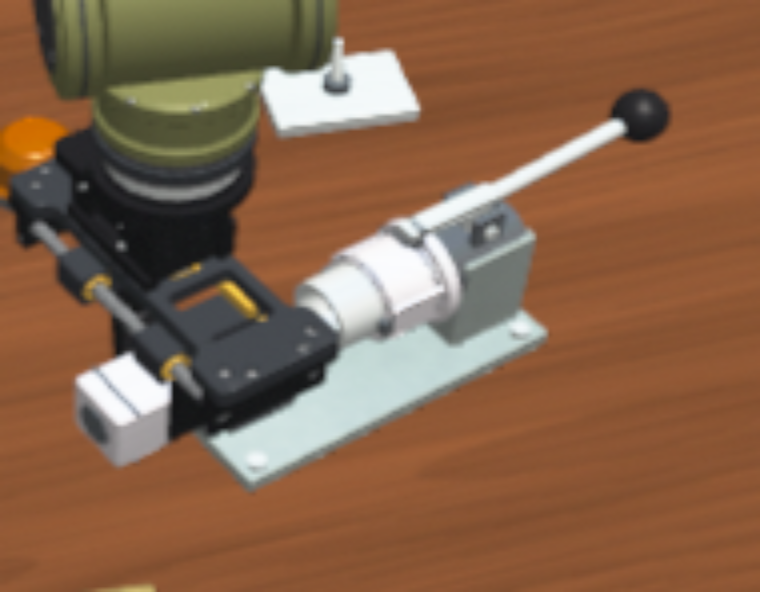

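View pics/w12.png

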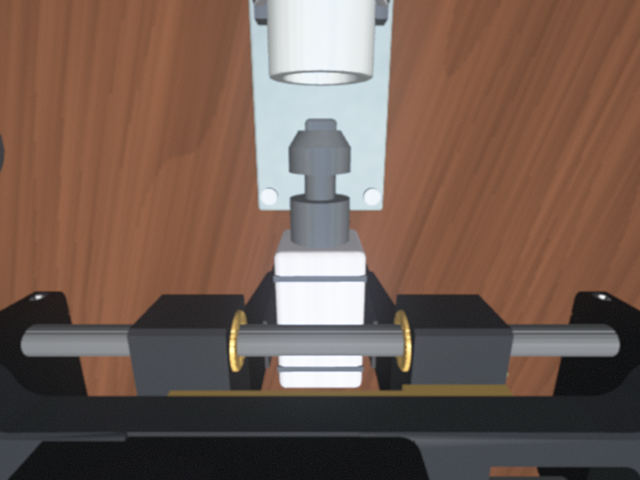

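Request:
drive_tool(
  plan=[
    [0,0,0,0,0,-0.01,-1],
    [0,0,0,0,0,-0.01,-1],
    [0,0,0,0,0,-0.008,-1],
    [0,0,0,0,0,-0.008,-1],
    [0,0,0,0,0,-0.008,-1],
    [0,0,0,0,0,-0.006,-1],
    [0,0,0,0,0,0,-1],
  ],
)

```text
clock: 23.4
eef_pos: [0.6282, 0.0321, 0.0756]
tcp_rot: [0.568, 0.421, 0.568, -0.421]
force: [0.1, -0.7, -2.4]
opening: 0.422
```

Request:
drive_tool(
  plan=[
    [0,0,0,0,0,-0.005,-1],
    [0,0,0,0,0,-0.004,-1],
    [0,0,0,0,0,-0.003,-1],
    [0,0,0,0,0,0,-1],
  ],
)

```text
clock: 23.8
eef_pos: [0.6249, 0.0429, 0.0756]
tcp_rot: [0.568, 0.421, 0.568, -0.422]
force: [-0.7, 1.0, -3.0]
opening: 0.422
```

```bash
python3 -c "
from h import *
st=sense();print(tcpc(), st['eef_pos'],st['opening'],st['force'],st['moment'])
w=snap('wrist','w13');
"
```

```text
(np.float64(-0.036844299921615975), np.float64(0.0011238049335941952), np.float64(0.07560166686261464), np.float64(16.820525605612445), array([-1.75077016e-04,  5.51001081e-05, -9.99999983e-01])) [0.62487333 0.04290342 0.07560167] 0.421561281051322 [-0.68525105  0.95913117 -2.96252709] [-0.08739274 -0.15151401  0.02215881]
```

View pics/w13.png

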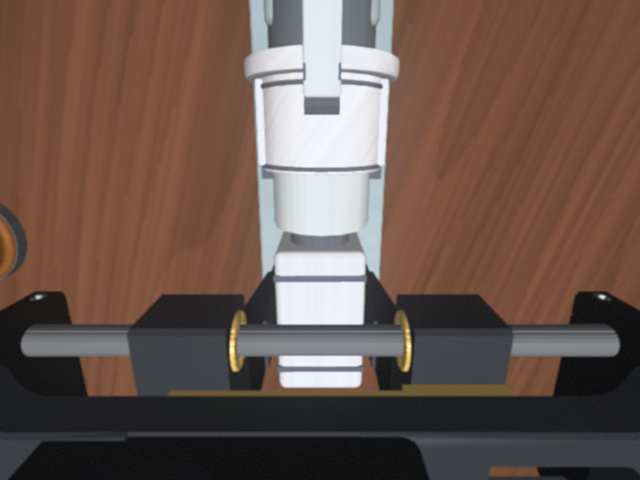

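Request:
drive_tool(
  plan=[
    [0,0,0,0,0,-0.002,-1],
    [0,0,0,0,0,-0.002,-1],
    [0,0,0,0,0,-0.002,-1],
    [0,0,0,0,0,-0.001,-1],
    [0,0,0,0,0,0,-1],
  ],
)

```text
clock: 24.35
eef_pos: [0.6229, 0.0495, 0.0757]
tcp_rot: [0.568, 0.422, 0.568, -0.422]
force: [-0.4, -0.0, -2.0]
opening: 0.418
```

Request:
drive_tool(
  plan=[
    [0,0,0,0,0,-0.002,-1],
    [0,0,0,0,0,-0.001,-1],
    [0,0,0,0,0,0,-1],
  ],
)

```text
clock: 24.65
eef_pos: [0.6227, 0.0503, 0.0758]
tcp_rot: [0.569, 0.421, 0.567, -0.422]
force: [1.3, -6.5, -4.3]
opening: 0.42
```

Request:
drive_tool(
  plan=[
    [0,0,0,0,0,-0.002,-1],
    [0,0,0,0,0,0,-1],
    [0,0,0,0,0,0,-1],
  ],
)

```text
clock: 24.95
eef_pos: [0.6227, 0.0504, 0.0759]
tcp_rot: [0.57, 0.42, 0.566, -0.423]
force: [3.0, -12.6, -4.4]
opening: 0.421
```

```bash
python3 -c "
from h import *
st=sense();print(tcpc(), st['eef_pos'],st['opening'],st['force'],st['moment'])
w=snap('wrist','w14');
"
```

```text
(np.float64(-0.029051660226222225), np.float64(0.001052463388005788), np.float64(0.07588510502537224), np.float64(16.800763198714403), array([ 0.00263486, -0.0066834 , -0.99997419])) [0.62268931 0.05038408 0.07588511] 0.4205683917118609 [  2.9862276  -12.60549232  -4.44594062] [-2.11811609 -0.65443684 -0.08986637]
```

View pics/w14.png

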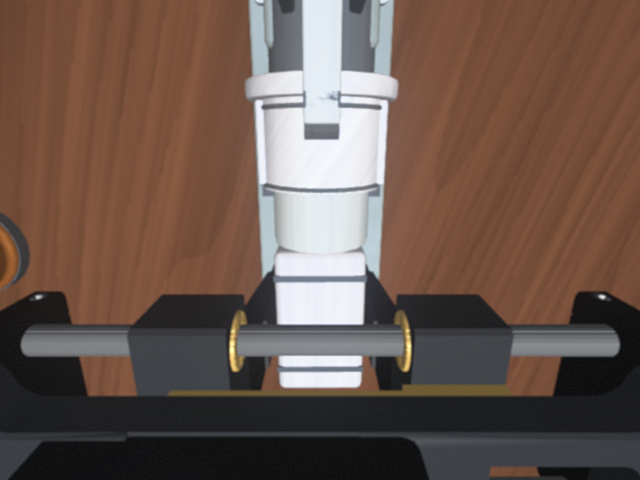

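Request:
drive_tool(
  plan=[
    [0,0,0,0,0,0.003,-1],
    [0,0,0,0.001,0,0.001,-1],
    [0,0,0,0,0,0,-1],
    [0,0,0,0,0,0,-0.1],
    [0,0,0,0,0,0,0.2],
    [0,0,0,0,0,0,0.3],
    [0,0,0,0,0,0,0.3],
  ],
)

```text
clock: 25.7
eef_pos: [0.623, 0.0505, 0.0751]
tcp_rot: [0.568, 0.422, 0.568, -0.421]
force: [-0.7, -0.0, -0.7]
opening: 0.627
```

Request:
drive_tool(
  plan=[
    [0,0,0,-0.015,0,0,0.3],
    [0,0,0,-0.03,0,0,0.3],
    [0,0,0,-0.04,0,0,0.3],
    [0,0,0,-0.045,0,0,0.3],
    [0,0,0,0,0,0,0.3],
    [0,0,0,0,0,0,0.3],
  ],
)

```text
clock: 26.3
eef_pos: [0.624, 0.0503, 0.2081]
tcp_rot: [0.569, 0.423, 0.566, -0.42]
force: [0.3, 0.0, -0.3]
opening: 0.653
```

```bash
python3 -c "
from h import *
st=sense();print(tcpc(), st['eef_pos'],st['opening'],st['force'],st['moment'])
w=snap('wrist','w15');c=snap('scene','c15')
print([(round(m['confidence'],2),[((p:=c2w(w,m['position']))[:2]-MO)@D,(p[:2]-MO)@N,p[2]]) for m in mark_of('wrist','plug_match')[:2]])
im=cv2.imread('pics/c15.png');cv2.imwrite('pics/c15z.png',cv2.resize(im[170:330,310:500],None,fx=4,fy=3.7))
"
```

```text
(np.float64(-0.029482099092011292), np.float64(-0.00014027891102809433), np.float64(0.2081289413443603), np.float64(16.808782989469783), array([ 5.29998862e-03, -2.25557743e-05, -9.99985955e-01])) [0.62395556 0.05031676 0.20812894] 0.6527903657914836 [ 0.32419066  0.00264944 -0.32886424] [ 0.01321677 -0.09702352  0.00786859]
[(0.95, [np.float64(-0.0014005077796972539), np.float64(0.002073609136172094), np.float64(0.07186917956844396)]), (0.35, [np.float64(-0.21054478926184664), np.float64(-0.08131471241542848), np.float64(-0.001411359131283152)])]
```

View pics/w15.png

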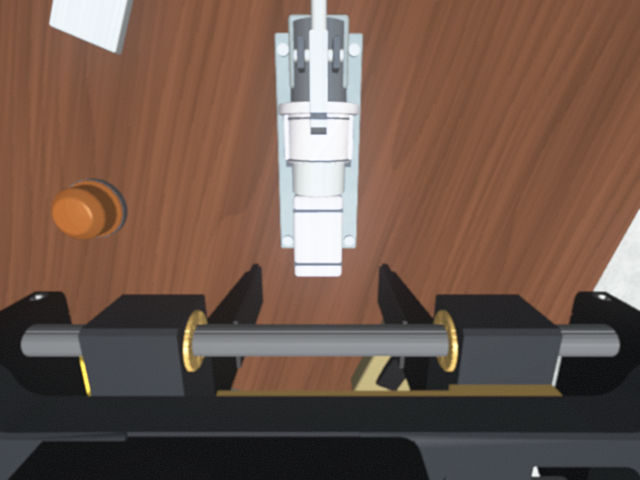

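View pics/c15z.png

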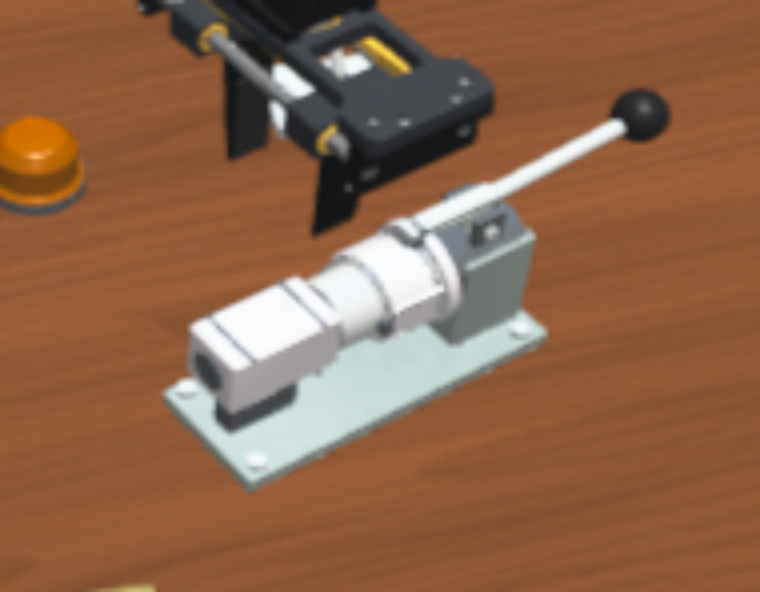

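Request:
drive_tool(
  plan=[
    [0,0,0,0,0,-0.03,-1],
    [0,0,0,0,0,-0.045,-1],
    [0,0,0,0,0,-0.045,-1],
    [0,0,0,0,0,-0.045,-1],
    [0,0,0,0,0,-0.045,-1],
    [0,0,0,0,0,-0.0235,-1],
    [0,0,0,0,0,-0.01,-1],
    [0,0,0,0,0,0,-1],
  ],
)

```text
clock: 27.25
eef_pos: [0.5514, 0.2839, 0.2032]
tcp_rot: [0.568, 0.42, 0.568, -0.422]
force: [0.5, 0.1, 0.5]
opening: 0.036
```

Request:
drive_tool(
  plan=[
    [0,0,0,0.025,0,0,-1],
    [0,0,0,0.02,0,0,-1],
    [0,0,0,0,0,0,-1],
    [0,0,0,0,0,0,-1],
  ],
)

```text
clock: 27.65
eef_pos: [0.5525, 0.282, 0.1592]
tcp_rot: [0.567, 0.422, 0.568, -0.423]
force: [0.0, 0.1, 1.5]
opening: 0.007
```

```bash
python3 -c "
from h import *
st=sense();print(tcpc(), st['eef_pos'],st['opening'],st['force'],st['moment'])
c=snap('scene','c16');c=snap('side','s16')
im=cv2.imread('pics/c16.png');i2=cv2.imread('pics/s16.png');cv2.imwrite('pics/c16z.png',np.hstack([cv2.resize(im[130:330,330:520],None,fx=2,fy=2),cv2.resize(i2[260:460,210:400],None,fx=2,fy=2)]))
"
```

```text
(np.float64(0.21298495415713786), np.float64(0.0012472633859325595), np.float64(0.1591914260260752), np.float64(16.712004817549893), array([-1.22175354e-03, -7.92454342e-04, -9.99998940e-01])) [0.55254655 0.28203415 0.15919143] 0.0071533042962914585 [0.01179816 0.07713186 1.4808753 ] [-0.00359685 -0.17177454 -0.00991473]
```

View pics/c16z.png

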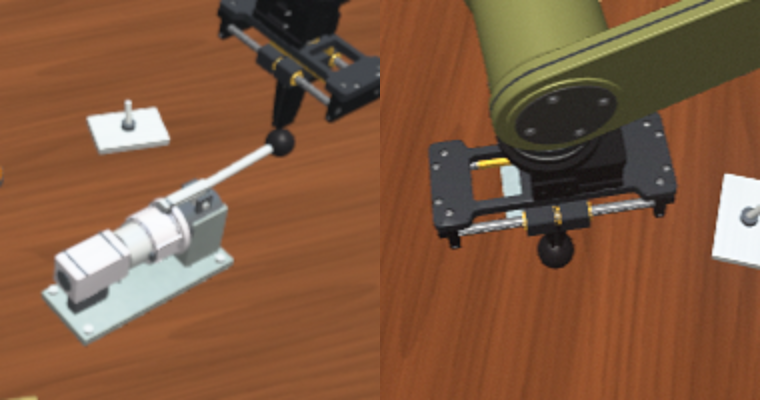

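Request:
drive_tool(
  plan=[
    [0,0,0,0.008,0,0,-1],
    [0,0,0,0.006,0,0,-1],
    [0,0,0,0.006,0,0,-1],
    [0,0,0,0.006,0,0,-1],
    [0,0,0,0.006,0,0,-1],
    [0,0,0,0.006,0,0,-1],
    [0,0,0,0,0,0,-1],
    [0,0,0,0,0,0,-1],
  ],
)

```text
clock: 28.55
eef_pos: [0.552, 0.2831, 0.1213]
tcp_rot: [0.568, 0.421, 0.568, -0.422]
force: [-0.6, 0.5, 2.1]
opening: 0.006
```

```bash
python3 -c "
from h import *
st=sense();print(tcpc(), st['eef_pos'],st['force'])
c=snap('scene','c17')
im=cv2.imread('pics/c17.png');cv2.imwrite('pics/c17z.png',cv2.resize(im[130:330,330:520],None,fx=3,fy=3))
"
```

```text
(np.float64(0.214165207782773), np.float64(0.0014506001991650263), np.float64(0.12126448905377249), np.float64(16.80443323339145), array([-1.11260956e-03, -6.86427803e-04, -9.99999145e-01])) [0.55201076 0.28310526 0.12126449] [-0.57563828  0.48280024  2.09473199]
```

View pics/c17z.png

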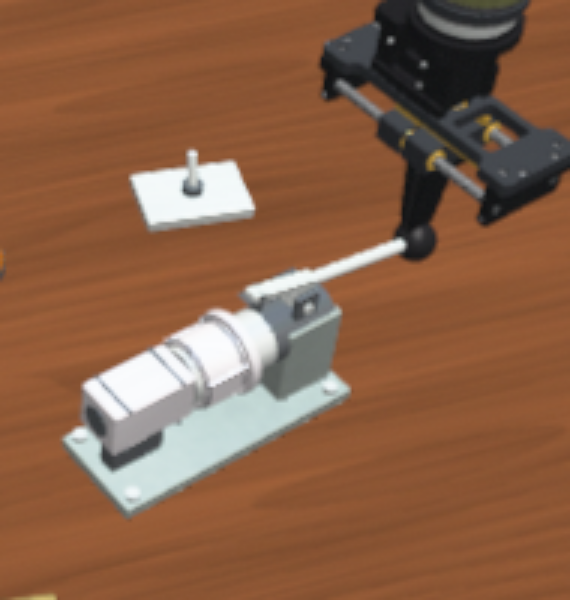

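The sleeve sprang forward. Now I lift off the ball and check.

Request:
drive_tool(
  plan=[
    [0,0,0,-0.01,0,0,-1],
    [0,0,0,-0.015,0,0,-1],
    [0,0,0,-0.02,0,0,-1],
    [0,0,0,-0.03,0,0,-1],
    [0,0,0,-0.03,0,0,-1],
    [0,0,0,0,0,-0.04,-1],
    [0,0,0,0,0,-0.04,-1],
    [0,0,0,0,0,0,-1],
  ],
)

```text
clock: 29.4
eef_pos: [0.528, 0.3633, 0.2285]
tcp_rot: [0.568, 0.421, 0.569, -0.42]
force: [0.5, -0.7, 0.1]
opening: 0.003
```

Request:
drive_tool(
  plan=[
    [0,0,0,0,0,0,-1],
    [0,0,0,0,0,0,-1],
    [0,0,0,0,0,0,-1],
    [0,0,0,0,0,0,-1],
    [0,0,0,0,0,0,-1],
  ],
)

```text
clock: 29.9
eef_pos: [0.5295, 0.3593, 0.2267]
tcp_rot: [0.567, 0.422, 0.567, -0.422]
force: [0.5, 0.6, 0.5]
opening: 0.002
```

```bash
python3 -c "
from h import *
st=sense();print(tcpc(), st['eef_pos'],st['force'])
for n in ('scene','side'):
    s=snap(n,n+'18')
    for t in ['plug_match','sleeve_grip','lever_ball']:
        for m in mark_of(n,t)[:3]:
            p=c2w(s,m['position']); print(n,t,round(m['confidence'],2),round((p[:2]-MO)@D,4),round((p[:2]-MO)@N,4),round(p[2],4))
    for t in ['plug_thick','plug_plain','cap','rocker','toggle']:
        print(t,[(round(m['confidence'],2),c2w(s,m['position']).round(3)) for m in mark_of(n,t)[:1]])
    q=cloud(s,np.ones((480,640),bool)); l=q[:,:2]-MO; L=np.c_[l@D,l@N,q[:,2]]
    b=L[(L[:,0]>0)&(L[:,0]<.1)&(abs(L[:,1])>.0285)&(abs(L[:,1])<.034)&(L[:,2]>.055)&(L[:,2]<.09)]; print('flange x',np.percentile(b[:,0],[5,50,95]))
im=cv2.imread('pics/scene18.png');cv2.imwrite('pics/c18z.png',cv2.resize(im[130:330,330:520],None,fx=3,fy=3))
"
```

```text
(np.float64(0.29358995389557246), np.float64(0.0010000403091529975), np.float64(0.22666346879557023), np.float64(16.743356556592364), array([-6.56591574e-05, -7.07553613e-05, -9.99999995e-01])) [0.52948581 0.35927034 0.22666347] [0.52210402 0.63777766 0.47392796]
scene plug_match 0.89 0.0027 -0.002 0.0674
scene plug_match 0.83 -0.2491 0.2958 0.0232
scene plug_match 0.81 -0.418 0.3162 0.0175
scene sleeve_grip 0.95 0.0231 -0.0006 0.0652
scene lever_ball 0.61 0.2139 -0.0027 0.1132
plug_thick [(0.78, array([ 0.563, -0.236,  0.048]))]
plug_plain [(0.56, array([ 0.559, -0.301,  0.046]))]
cap [(0.85, array([ 0.397, -0.011,  0.001]))]
rocker [(0.86, array([ 0.755, -0.099, -0.001]))]
toggle [(0.69, array([0.376, 0.188, 0.001]))]
flange x [0.02797872 0.04352639 0.0475053 ]
side plug_match 0.98 -0.4259 0.3221 0.0165
side plug_match 0.88 -0.5115 0.0307 0.0156
side plug_match 0.59 -0.248 0.2924 0.0171
plug_thick [(0.9, array([ 0.554, -0.238,  0.048]))]
plug_plain [(0.68, array([ 0.561, -0.304,  0.046]))]
cap [(0.51, array([ 0.396, -0.017, -0.004]))]
rocker [(0.8, array([ 0.757, -0.095, -0.003]))]
[... 332 characters left out ...]
                                                      ~~~~~~~~~~~~~^^^^^^^^^^^^^^^^^^
    return _quantile_unchecked(
        a, q, axis, out, overwrite_input, method, keepdims, weights)
    return _ureduce(a,
                    func=_quantile_ureduce_func,
    ...<5 lines>...
                    overwrite_input=overwrite_input,
                    method=method)
    r = func(a, **kwargs)
    result = _quantile(arr,
                       quantiles=q,
    ...<2 lines>...
                       out=out,
                       weights=wgt)
    slices_having_nans = np.isnan(arr[-1, ...])
                                  ~~~^^^^^^^^^
IndexError: index -1 is out of bounds for axis 0 with size 0
```

View pics/side18.png

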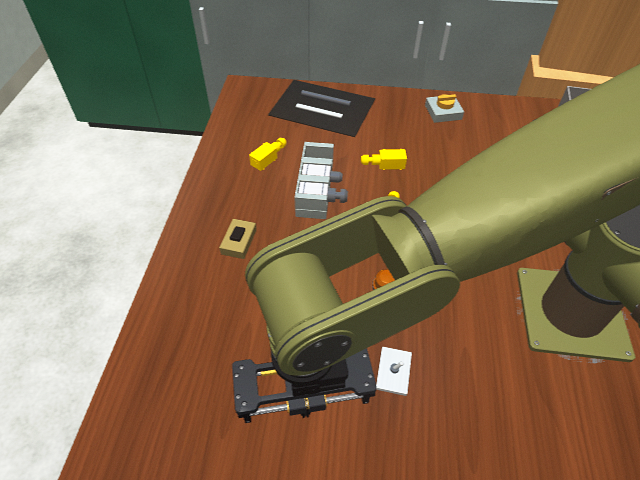

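```bash
python3 -c "
import cv2
im=cv2.imread('pics/scene18.png');cv2.imwrite('pics/c19z.png',cv2.resize(im[130:330,330:520],None,fx=3,fy=3))"
```

```text
(no output)
```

View pics/c19z.png

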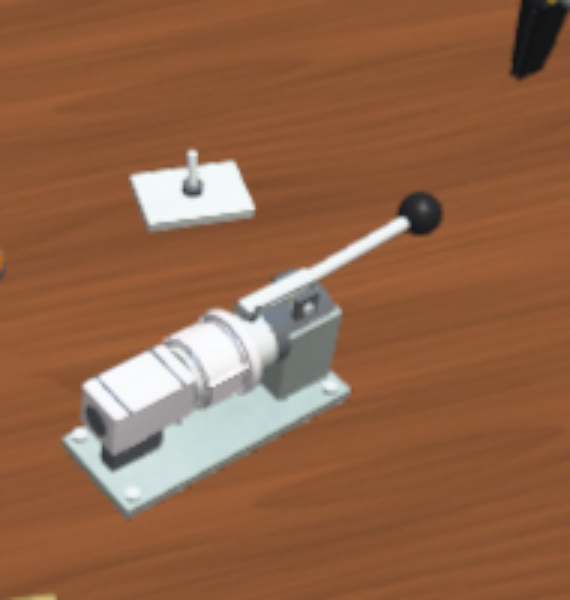

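The picture shows the plug seated, the sleeve forward, the lever back at rest (ball at about (420,213) in the crop) and the gripper clear of everything. I am handing in.

```bash
python3 -c "
from h import *
print(close_job())"
```

```text
the job is handed in; nothing more can be done
None
```

I locked the matching plug into the coupler and handed the job in at about 30 s of the 72 s allowed.

- **Sleeve:** I pulled it back about 27.5 mm. The catch then held it at about 22 mm with the fingers off.
- **Plug:** I lifted it from its pocket by the nose, laid it on the bench and took it again by the tail. I pushed it into the coupler until the shoulder met the mouth, at 12.6 N with no further travel.
- **Release:** I pressed the ball down about 25 mm and the sleeve sprang forward.

**Last checks, from the scene camera:**
- The sleeve grip is 23.1 mm behind the mouth and the flange at about 43.5 mm, so the sleeve is fully forward to within measuring error.
- The plug's shoulder is within about 3 mm of the mouth, by a network estimate good to about 4 mm.
- The ball is at about 113 mm, against 115 mm at rest, so the lever has come back.
- The other plugs, cap, rocker and toggle plate read within measuring error (about 9 mm at most, across the two cameras) of where they started.
- The gripper is clear of everything, and the force reads zero to within noise.

**What could not be checked:** The side camera could not confirm the coupler, because the arm blocked its view; that check failed for lack of points. No check disagreed with another.

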